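# Stack a sandal-sole sample in the tipping jig and show it to the check camera

### The job

Build the sandal-sole sample in the tipping jig: lay the black tread block flat in the pocket, then every cork layer on the bench squarely on top of it, tip the jig by its bar to 40 degrees towards the check camera, keep it there for two seconds for the picture, and lower it fully level. Then lay the wooden top plate on the corks, rivet up, and tip to 40 degrees, wait two seconds and lower fully level once more for the second picture. Never tip the jig past 50 degrees, and leave the other things on the bench where they are.

Things in the scene. Friction and masses are not known exactly. Their poses are not given: they have to be found in the camera images.
- tread_mid (a point): the tread block, black rubber with grooves across its long sides: rectangular layer, 70 mm long (its own x) by 44 mm wide (its own y) by 12 mm thick, lying flat; the point is its centre, half-way up. Goes in first.
- cork1_mid (a point): a plain cork layer (one to three are on the bench; all cork layers are alike): rectangular layer, 70 mm long (its own x) by 44 mm wide (its own y) by 8 mm thick, lying flat; the point is its centre, half-way up
- cork2_mid (a point): a plain cork layer (one to three are on the bench; all cork layers are alike): rectangular layer, 70 mm long (its own x) by 44 mm wide (its own y) by 8 mm thick, lying flat; the point is its centre, half-way up
- cork3_mid (a point): a plain cork layer (one to three are on the bench; all cork layers are alike): rectangular layer, 70 mm long (its own x) by 44 mm wide (its own y) by 8 mm thick, lying flat; the point is its centre, half-way up
- top_mid (a point): the top plate, pale wood with a low brass rivet (3 mm) in the middle of its upper face: rectangular layer, 70 mm long (its own x) by 44 mm wide (its own y) by 10 mm thick, lying flat; the point is its centre, half-way up. Goes in last, rivet up.
- pocket (a point): centre of the floor of the jig's pocket: an open-topped aluminium box on the tray, inside 74 mm (x) by 48 mm (y), walls 48 mm high plus 5 mm flared rim. The long sides are open for 58 mm in the middle, so fingers holding a layer by its long sides can go down to the floor, 90 mm wide there. x points to the check camera, z out of the pocket; tilts with the tray. Level: 45 mm above the bench
- grip_bar (a point): middle of the tray's handle: a round steel bar, 14 mm thick, 122 mm long along y, on the robot's side of the pocket, 110 mm from the pocket's centre and 38 mm above its floor. Level: 83 mm above the bench, free for 60 mm below and 40 mm to each side. Lift it to tip the tray
- hinge (a point): fixed point on the tray's hinge line (which runs along this point's y), beyond the pocket: 70 mm from the pocket's centre, 35 mm above the bench. Level, the bar is 180 mm from it towards the robot and 48 mm above it. x points to the check camera, whose 16 mm post, 225 mm high with its head, stands 190 mm beyond the hinge
- tray (a joint): tip angle of the tray: 0 level, resting on its feet; grows as the bar is lifted and the pocket leans towards the check camera; 0.698 is 40 degrees (long brass mark on the side plate); stops at 1.15. Friction hinge: stays where it is left; takes about 8 N at the bar upwards, 3 N downwards
- spool_a_mid (a point): white cord spool, 52 mm across, 40 high; bystander, the point is near its middle
- spool_b_mid (a point): second white cord spool, 52 mm across, 40 high; bystander, the point is near its middle
- pliers_mid (a point): pliers with yellow grips lying flat, about 150 mm long, 16 high; bystander, the point is near its middle
- awl_mid (a point): wood-handled awl lying flat, 150 mm long; bystander, the point is near its middle
- tin_mid (a point): small closed round tin, 60 mm across, 40 high; bystander, the point is near its middle
Mind the look-alikes: they are no part of the job. Leave any green or red look-alike of the part that bears cork3_mid alone.

How it is judged:
By the outcome, as a careful person would: the job done as asked, in the order asked, and still so for the second after the job is handed in, with the robot touching nothing.
Of cork1, cork2, cork3 only 1 to 3 are there at a start; the rules pass over those that are not, and their reading is None.
At some moment in a run one of tread, cork1, cork2, cork3, top may be knocked a few centimetres aside while the robot is not near it.
Once in a run the grip may slacken for a moment while it holds something.
It also fails if it takes over 210 s, if anything falls off the work surface, if the arm or the gripper's body presses on something with over 40 N, if the wrist force passes 120 N, or if a joint passes its speed limit or range.

### The arm

A 7-joint arm with a two-finger parallel gripper is mounted at the origin on the work surface. World frame = base frame: x ahead of the robot, y to its left, z up, the work surface at z = 0. Lengths are in m, angles in rad, forces in N, time in s.
With the tool pointing down it reaches from about 0.425 to 0.925 m from the base axis. Payload 6.8 kg.
Tool frame: the origin (TCP) lies on the mounting face of the last link; the fingertips stand 173 mm ahead of it and the grasp point (between the pads) lies 155 mm ahead of it; z points along the fingers, y is the line along which they close (so a half turn about z gives the same grasp; the last joint's range is limited). The gripper opens to 85 mm and grips with 20 to 120 N. Pads are 22 mm wide; open, the fingers measure 114 mm over their backs; the gripper's body (76 mm by 85 mm) begins 54 mm behind the grasp point. The pads swing forward as they close: fully open they stand 13 mm farther back than shut.
Start: joints at [-1.244, 0.477, 0.022, 1.555, -0.011, 1.109, -0.083], TCP at [0.284, 0.612, 0.405] pointing down, gripper open.
Joint ranges: [-2.96, 2.96], [-0.34, 2.1], [-1.41, 1.46], [0.24, 2.44], [-1.37, 4.51], [0.17, 1.92], [-2.96, 2.96]. Speed limits (rad/s): [2.39, 2.39, 3.14, 3.14, 3.14, 3.14, 3.14].

### API

Orientations are given as a unit quaternion [w, x, y, z].
In Python, from station import bot gives the robot as it stands. The module is installed in compiled form; this text tells all that it offers.
- The arm moves only by the shell command python3 -m pendant 'ROWS' [FORCE]. ROWS is JSON, a list of rows, each a list of 5 numbers: the finger opening in m, from 0 to 0.0854, then the shift along the tool's x, y, z in m, then the turn about the tool's z in degrees. In form: [[jaw, x, y, z, yaw], ...]. A call has 1 to 12 rows; each row shifts and turns the commanded pose from where the row before left it, along the tool's axes as they then stand; what a row does not reach is not made up. A row lasts 1/12 s, in which the tool goes at most 41.7 mm and 7.16 degrees, less where a joint would pass 70% of its speed; a pose out of reach is approached as far as the arm can. A call with a gripper value outside its range is refused whole. The fingers move at their own pace and stop on an object; FORCE is the grip in N (left out, the last holds). Time passes only in rows, so rows that do not move let the fingers close. It gives the time, the measured TCP pose, the force, the opening and the grip force at its end, in the units of the state.
- bot.get_obs(): the state, without advancing time (a new reading comes with each control period).
- bot.read_camera(name): name is "scene" or "top"; returns (picture, depth): 420x560x3 uint8, blue, green, red; 420x560 float32, m along the optical axis (not along the pixel's ray), 0 where there is no reading.
- bot.camera_model(name): a dict with "intrinsics" (3x3 intrinsics, pixels), "dist_coeffs" ([k1, k2, p1, p2, k3] as OpenCV has them; the pictures are not rectified), "R" (3x3) and "t" (3): a world point X has camera coordinates R X + t. Camera axes: x right, y down, z forward; pixel columns grow to the right and rows downward; lengths in m; the calibration is good to about 2 mm. A picture is of the moment at which its call begins. camera_model takes no time and is no camera call.
- bot.hand_in(): hands the job in; it is judged then, once.
Trained networks look in the newest picture that a camera, given by its name, has taken for a name from the list of things; names that differ only in an ending like _2 or _b are one class to them, and where a whole thing is asked for, a point or a joint stands for the part that bears it (a point fixed in the world has none). Each returns a list of dicts, best first, with "score" (0 to 1); they miss things now and then, are a little off and sometimes report something else, mostly with a low value. They report only what shows in the picture. A call takes as long as a camera call. They do not tell look-alikes from the thing itself.
- bot.boxes_of(name, camera): "at" ([column, row] in pixels, amid what is visible of it).
- bot.trace(name, camera): "mask" (420x560 bool, what is visible of it) and "at" ([column, row] in pixels, amid what is visible of it).
- bot.pinpoint(name, camera): "at" ([column, row] in pixels: a listed point, or the origin of a listed thing).
The state is a dict: "t": time; "q": joint angles; "joint_vel": joint speeds; "joint_torque": joint torques, N m; "eef_pos": TCP position; "tool_rot": TCP orientation; "contact_force": force on the tool from outside, world axes, zero at the start; "torque": the same for the moment, N m; "gripper_width": opening from 0.0 (shut) to 1.0 (fully open); "grasp_force": force on a finger pad.
Only numpy, scipy, OpenCV 4.12 (cv2) and the standard library are available. Lean on these libraries where they do the work, as an engineer would, in place of code of your own. Each camera call takes 0.05 s, during which the arm holds its last target. There are 200 camera calls.

## Working session

There is one attempt and no reset: what is moved stays moved. The work goes in short steps, Python scripts to look and compute and a shell command to move; the robot and the scene stay as the last step left them, time stands still between calls to the robot, and variables do not carry over. Pictures are saved under pics/ and viewed, at most 14 in all, crops included, and the job is handed in when it is done.

```bash
mkdir -p pics; ls; cat > h.py <<'E'
import numpy as np, cv2
from station import bot
from scipy.spatial.transform import Rotation as Rn
def snap(n,save=None):
    im,d=bot.read_camera(n)
    if save: cv2.imwrite('pics/'+save+'.png',im)
    return im,d
def world(cam,uv,d):
    m=bot.camera_model(cam);uv=np.array(uv,float).reshape(-1,1,2)
    n=cv2.undistortPoints(uv,np.array(m['intrinsics'],float),np.array(m['dist_coeffs'],float)).reshape(-1,2)
    d=np.array(d,float).reshape(-1,1)
    X=np.hstack([n,np.ones((len(n),1))])*d
    return (X-np.array(m['t']).ravel())@np.array(m['R'])
def atz(cam,uv,z):
    a=world(cam,uv,[0.0]*(np.size(uv)//2));b=world(cam,uv,[1.0]*(np.size(uv)//2))
    s=(z-a[:,2])/(b[:,2]-a[:,2]);return a+s[:,None]*(b-a)
def proj(cam,P):
    m=bot.camera_model(cam);R=np.array(m['R'],float)
    return cv2.projectPoints(np.array(P,float).reshape(-1,1,3),cv2.Rodrigues(R)[0],np.array(m['t'],float),np.array(m['intrinsics'],float),np.array(m['dist_coeffs'],float))[0].reshape(-1,2)
def pose():
    o=bot.get_obs();q=o['tool_rot'];R=Rn.from_quat([q[1],q[2],q[3],q[0]])
    return o,np.array(o['eef_pos']),R
E
python3 - <<'E'
from h import *
for n in('top','scene'):
    im,d=snap(n,n+'0'); m=bot.camera_model(n)
    print(n,-np.array(m['R']).T@np.array(m['t']).ravel(),np.array(m['R']).round(2).tolist())
    for k in ['tread_mid','cork1_mid','top_mid','pocket','grip_bar','hinge']:
        for r in bot.pinpoint(k,n)[:5]:
            u=np.array(r['at']);i=np.clip(u.round().astype(int),0,[559,419]); dd=d[i[1],i[0]]
            print(k,round(r['score'],2),u.round(1),world(n,u,[dd]).round(3))
print(bot.get_obs())
E
```

```text
pics
top [0.38717487 0.00450832 1.08689476] [[-0.02, -1.0, 0.02], [-0.99, 0.02, -0.13], [0.13, -0.02, -0.99]]
tread_mid 0.87 [374.9 176.3] [[ 0.589 -0.3    0.011]]
cork1_mid 0.67 [180.4 169.2] [[0.62  0.248 0.008]]
top_mid 0.96 [361.4 236.2] [[ 0.422 -0.253  0.012]]
pocket 0.83 [259.3 175. ] [[0.593 0.026 0.042]]
hinge 0.62 [256.6 151.1] [[0.66  0.032 0.04 ]]
hinge 0.48 [178.  171.8] [[0.613 0.254 0.009]]
scene [ 0.96343429 -0.77849633  1.06512013] [[0.85, 0.52, 0.01], [0.39, -0.63, -0.68], [-0.35, 0.58, -0.74]]
tread_mid 0.8 [255.1 312.1] [[ 0.589 -0.305  0.013]]
tread_mid 0.72 [347.8 157.6] [[0.52  0.393 0.01 ]]
cork1_mid 0.68 [351.6 191.5] [[0.608 0.243 0.01 ]]
top_mid 0.81 [221.4 277.9] [[ 0.445 -0.263  0.009]]
pocket 0.87 [319.8 223.7] [[0.598 0.033 0.046]]
grip_bar 0.7 [285.4 198.1] [[ 0.43   0.108 -0.   ]]
hinge 0.96 [336.3 234.9] [[0.658 0.026 0.038]]
hinge 0.36 [318.5 223.4] [[0.593 0.033 0.044]]
{'t': 0.7, 'q': array([-1.24409375,  0.4769483 ,  0.02243338,  1.55538177, -0.01151041,
        1.10929461, -0.08311483]), 'joint_vel': array([-0.00042818,  0.00077281, -0.00290905,  0.00074557, -0.00143739,
        0.00037825, -0.00052854]), 'joint_torque': array([ 1.07528494e-04, -5.96159935e+01,  1.60593856e+00, -2.81491739e+01,
        1.24025991e-02,  1.35583930e-03,  3.64057712e-06]), 'eef_pos': array([0.28434883, 0.61220171, 0.40475096]), 'tool_rot': array([2.09079256e-06, 2.15727007e-01, 9.76453714e-01, 4.86399795e-05]), 'contact_force': array([-0.13117491,  0.42985273,  0.39194595]), 'torque': array([0.00172315, 0.03151026, 0.04281264]), 'grasp_force': 0.0, 'gripper_width': 1.0003227085018171}
```

View pics/top0.png

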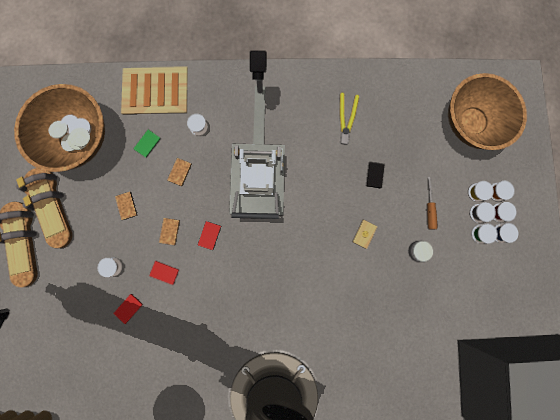

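View pics/scene0.png

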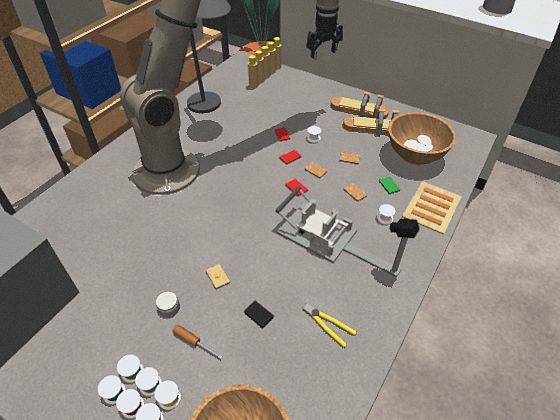

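Candidates in the top picture: corks are the brown (180,172), (125,206) and (170,231). Look-alikes are red (209,235), (164,272), (127,309) and green (147,143); the rack strips at (155,90) are also cork-coloured. The tread is the only black block, (375,175), and the top plate is (365,235). I'll check these in close crops and fit their poses.

```bash
cat >> h.py <<'E'
H={'tread':.012,'cork':.008,'top':.010}
def layermask(im,kind):
    h=cv2.cvtColor(im,cv2.COLOR_BGR2HSV).astype(int);H_,S,V=h[...,0],h[...,1],h[...,2]
    if kind=='tread': return (V<50)
    if kind=='cork': return (H_>=5)&(H_<=17)&(S>90)&(V>90)
    return (H_>=15)&(H_<=28)&(S>60)&(V>140)
def find(cam,im,kind,z0=0.0,roi=None):
    """list of (x,y,long-axis yaw deg,size) at top-face height"""
    m=layermask(im,kind).astype(np.uint8);n,l,st,c=cv2.connectedComponentsWithStats(m);out=[]
    for i in range(1,n):
        if st[i,4]<100 or st[i,4]>1500: continue
        cs=cv2.findContours((l==i).astype(np.uint8),0,1)[0][0]
        ys,xs=np.nonzero(l==i)
        P=atz(cam,np.c_[xs,ys].astype(float),z0+H[kind])[:,:2]
        ctr=P.mean(0);w,v=np.linalg.eigh(np.cov((P-ctr).T))
        L=np.sqrt(12*w[::-1])*1000;a=np.degrees(np.arctan2(v[1,1],v[0,1]))%180
        if 55<L[0]<90 and 35<L[1]<58: out.append((ctr.round(4).tolist(),round(a,1),L.round(1).tolist(),c[i].round(1).tolist()))
    return out
E
python3 - <<'E'
from h import *
for n in('top','scene'):
    im=cv2.imread(f'pics/{n}0.png')
    for k in H: 
        for r in find(n,im,k): print(n,k,*r)
im=cv2.imread('pics/top0.png')
z=lambda c,r,w,h:cv2.resize(im[r-h//2:r+h//2,c-w//2:c+w//2],(400,300),interpolation=cv2.INTER_CUBIC)
cv2.imwrite('pics/m1.png',np.vstack([np.hstack([z(160,195,130,98),z(260,180,100,76)]),np.hstack([z(370,205,120,90),z(160,265,130,98)])]))
E
```

```text
top tread [0.5934, -0.3002] 169.0 [70.7, 43.6] [374.9, 174.9]
top cork [0.6138, 0.2529] 155.8 [69.0, 42.9] [178.6, 171.4]
top cork [0.521, 0.4015] 16.7 [69.0, 43.0] [125.1, 205.3]
top cork [0.4468, 0.2787] 170.8 [69.0, 43.7] [168.7, 231.1]
top top [0.7631, -0.5965] 115.7 [64.3, 35.1] [470.1, 117.0]
top top [0.4283, -0.2637] 153.0 [69.6, 43.6] [364.9, 233.7]
scene tread [0.5987, -0.3039] 168.2 [70.9, 47.3] [258.4, 313.9]
scene cork [0.5241, 0.4007] 16.4 [69.0, 44.6] [349.6, 157.3]
scene cork [0.4507, 0.2778] 169.9 [70.4, 45.4] [315.5, 169.4]
scene cork [0.6179, 0.251] 157.8 [70.3, 44.5] [355.3, 191.8]
scene top [0.5253, 0.3967] 17.9 [69.6, 43.8] [349.5, 157.6]
scene top [0.4515, 0.2748] 165.6 [69.8, 46.0] [315.3, 169.5]
scene top [0.6175, 0.2494] 161.6 [71.1, 46.9] [355.1, 191.6]
scene top [0.4312, -0.263] 152.2 [72.2, 44.8] [217.3, 275.6]
```

View pics/m1.png

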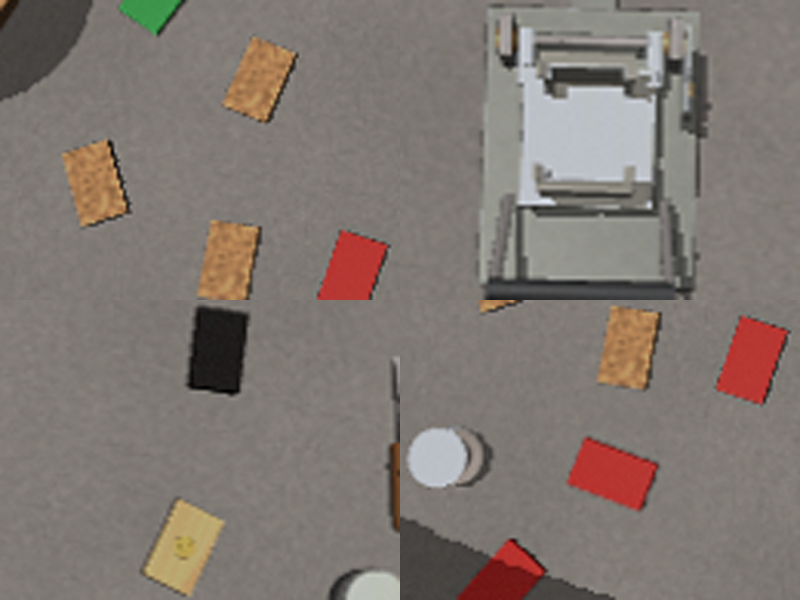

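The crops show three plain corks, one black grooved tread, one wooden plate with its rivet up, and the jig nearly square to the world axes. Next I'll fit the jig.

```bash
cat > jig.py <<'E'
from h import *
def cloud(n,im,d):
    v,u=np.nonzero(d>0);return world(n,np.c_[u,v].astype(float),d[v,u]),im[v,u]
if __name__=='__main__':
  for n in('top','scene'):
    im,d=snap(n); P,C=cloud(n,im,d)
    s=(abs(P[:,0]-.487)<.03)&(abs(P[:,1]-.03)<.09)&(P[:,2]>.07)&(P[:,2]<.11)
    Q=P[s]; c=(Q.min(0)+Q.max(0))/2; w,v=np.linalg.eigh(np.cov(Q[:,:2].T)); print(n,'bar',len(Q),Q.mean(0).round(4),Q.min(0).round(3),Q.max(0).round(3),np.degrees(np.arctan2(v[1,1],v[0,1]))%180)
    s=(abs(P[:,0]-.6)<.07)&(abs(P[:,1]-.03)<.06)&(P[:,2]>.085)&(P[:,2]<.11); Q=P[s]
    print(' rim',len(Q),Q.mean(0).round(4),Q.min(0).round(3),Q.max(0).round(3))
    s=(abs(P[:,0]-.597)<.03)&(abs(P[:,1]-.03)<.02)&(abs(P[:,2]-.045)<.01); Q=P[s]
    print(' floor',len(Q),Q.mean(0).round(4))
    s=(abs(P[:,0]-.60)<.14)&(abs(P[:,1]-.03)<.11)&(P[:,2]>.012)&(P[:,2]<.04); Q=P[s]
    print(' tray',len(Q),cv2.minAreaRect(Q[:,:2].astype(np.float32)))
    for z in('post',):
      s=(abs(P[:,0]-.86)<.06)&(abs(P[:,1]-.03)<.06)&(P[:,2]>.1); Q=P[s]; print(' post',len(Q),Q.mean(0).round(3))
    for k in('pocket','grip_bar','hinge'):
      for r in bot.pinpoint(k,n)[:2]:
        print('',k,round(r['score'],2),r['at'],atz(n,r['at'],dict(pocket=.045,grip_bar=.083,hinge=.035)[k]).round(4))
E
python3 jig.py
```

```text
top bar 295 [0.4809 0.0355 0.0866] [ 0.471 -0.022  0.07 ] [0.506 0.097 0.094] 87.98450770587188
 rim 245 [0.5937 0.0324 0.0959] [ 0.542 -0.001  0.086] [0.635 0.067 0.104]
 floor 321 [0.5969 0.0298 0.0451]
 tray 1055 ((0.5979384183883667, 0.031956713646650314), (0.14891205728054047, 0.21558906137943268), 87.64012145996094)
 post 472 [0.834 0.022 0.203]
 pocket 0.79 [256.5, 172.3] [[0.5997 0.0331 0.045 ]]
 grip_bar 0.62 [255.2, 216.5] [[0.476  0.0372 0.083 ]]
 hinge 0.95 [256.4, 149.3] [[0.6665 0.0327 0.035 ]]
 hinge 0.64 [345.4, 123.2] [[ 0.7381 -0.2183  0.035 ]]
scene bar 194 [0.4849 0.033  0.0838] [ 0.473 -0.025  0.07 ] [0.513 0.099 0.091] 86.98181712442815
 rim 166 [0.5845 0.0342 0.0937] [ 0.543 -0.001  0.085] [0.637 0.067 0.102]
 floor 127 [0.587  0.0297 0.0438]
 tray 572 ((0.6039106845855713, 0.02850695326924324), (0.1475897580385208, 0.22513023018836975), 86.31466674804688)
 post 543 [0.846 0.015 0.187]
 pocket 0.58 [318.0, 225.6] [[0.5966 0.0242 0.045 ]]
 pocket 0.2 [347.6, 157.0] [[0.533 0.357 0.045]]
 grip_bar 0.62 [287.3, 201.2] [[0.4838 0.0309 0.083 ]]
 hinge 0.6 [338.3, 233.8] [[0.6604 0.0358 0.035 ]]
```

```bash
cat > go.py <<'E'
import sys
from h import *
x,y,z,ty=map(float,sys.argv[1:5])
o,p,R=pose();Y=R.as_matrix()[:,1];cur=np.degrees(np.arctan2(Y[1],Y[0]))
dw=(ty-cur+90)%180-90
R2=Rn.from_euler('z',dw,degrees=True)*R
s=R2.inv().apply(np.array([x,y,z])-p)
print('at',p.round(4),'toolY',round(cur,2),'tilt',round(np.degrees(np.arccos(-R.as_matrix()[2,2])),2),'| yaw cmd',round(-dw,1),'then shift mm',(s*1000).round(1),'n>=',np.ceil(np.linalg.norm(s)/.0417))
E
python3 go.py 0.596 -0.302 0.26 79
```

```text
at [0.2843 0.6122 0.4047] toolY 65.09 tilt 0.0 | yaw cmd -13.9 then shift mm [-480.4 -837.9  144.7] n>= 24.0
```

```bash
python3 -m pendant '[[0.07,0,0,0,-7],[0.07,0,0,0,-7],[0.07,-19,-33,0,0]]' ; python3 go.py 0.596 -0.302 0.26 79
```

```text
t: 1.35
eef_pos: [0.2929, 0.5784, 0.4041]
tool_rot: [-0.002, 0.087, 0.996, 0.002]
contact_force: [0.0, 0.4, 0.4]
gripper_width: 0.819
grasp_force: 0.0
at [0.2929 0.5784 0.4041] toolY 80.0 tilt 0.33 | yaw cmd 1.0 then shift mm [-466. -807.  139.] n>= 23.0
```

```bash
R='python3 -m pendant'; python3 -m pendant '[[0.07,-20,-35,0,0],[0.07,-20,-35,0,0],[0.07,-20,-35,0,0],[0.07,-20,-35,0,0],[0.07,-20,-35,0,0],[0.07,-20,-35,0,0],[0.07,-20,-35,0,0],[0.07,-20,-35,0,0],[0.07,-20,-35,0,0],[0.07,-20,-35,0,0],[0.07,-20,-35,0,0],[0.07,-20,-35,0,0]]' ; python3 go.py 0.596 -0.302 0.26 79
```

```text
t: 2.35
eef_pos: [0.4595, 0.0975, 0.4051]
tool_rot: [0.0, 0.095, 0.995, 0.0]
contact_force: [1.5, 0.6, 0.6]
gripper_width: 0.819
grasp_force: 0.0
at [0.4595 0.0975 0.4051] toolY 79.1 tilt 0.06 | yaw cmd 0.1 then shift mm [-210.1 -366.2  145. ] n>= 11.0
```

```bash
python3 -m pendant '[[0.06,-0.019,-0.033,0.012,0],[0.06,-0.019,-0.033,0.012,0],[0.06,-0.019,-0.033,0.012,0],[0.06,-0.019,-0.033,0.012,0],[0.06,-0.019,-0.033,0.012,0],[0.06,-0.019,-0.033,0.012,0],[0.06,-0.019,-0.033,0.012,0],[0.06,-0.019,-0.033,0.012,0],[0.06,-0.019,-0.033,0.012,0],[0.06,-0.019,-0.033,0.012,0],[0.06,-0.019,-0.033,0.012,0]]' 40; python3 - <<'E'
from h import *
for n in('top','scene'):
    im,d=snap(n,n+'1')
    for r in find(n,im,'tread'): print(n,r)
im=cv2.imread('pics/scene1.png')
cv2.imwrite('pics/m2.png',cv2.resize(im[230:380,160:360],(800,600),interpolation=cv2.INTER_CUBIC))
E
python3 go.py 0.596 -0.302 0.2 79
```

```text
t: 3.27
eef_pos: [0.5963, -0.2982, 0.272]
tool_rot: [0.0, 0.095, 0.995, 0.0]
contact_force: [0.9, 0.7, -0.3]
gripper_width: 0.705
grasp_force: 0.0
top ([0.9304, 0.0263], np.float64(0.6), [85.4, 43.9], [257.6, 63.7])
scene ([0.5979, -0.3051], np.float64(166.9), [64.5, 46.7], [257.9, 314.1])
at [ 0.5948 -0.3034  0.2707] toolY 78.66 tilt 0.27 | yaw cmd -0.3 then shift mm [-1.   1.9 70.7] n>= 2.0
```

View pics/m2.png

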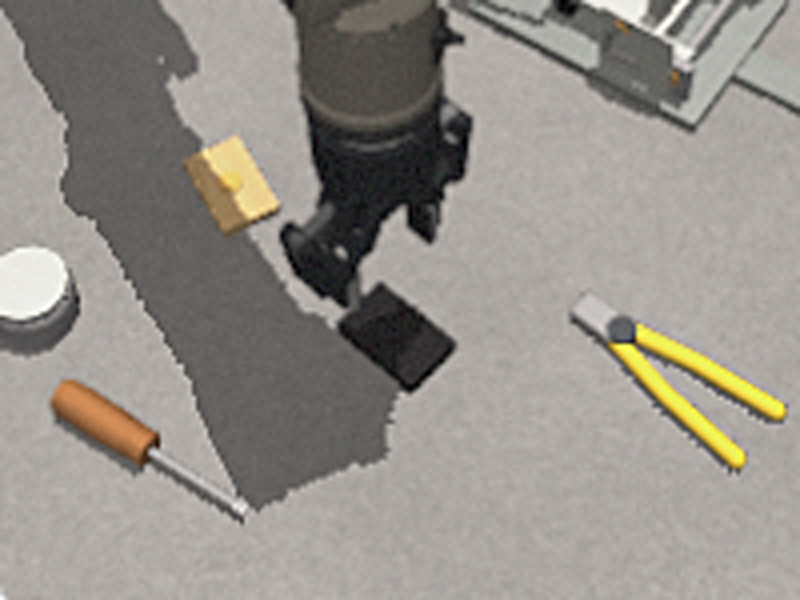

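The gripper is above the tread, at crop (400,335), with its fingers across the long sides. Now I'll descend and grip.

```bash
python3 -m pendant '[[0.06,-0.001,0.002,0.035,-0.3],[0.06,0,0,0.035,0],[0.06,0,0,0.02,0],[0.06,0,0,0.003,0],[0.06,0,0,0,0],[0.06,0,0,0,0],[0.035,0,0,0,0],[0.035,0,0,0,0],[0.035,0,0,0,0],[0.035,0,0,0,0],[0.035,0,0,0,0]]' 40; python3 go.py 0.593 0.032 0.32 87.5
```

```text
t: 4.28
eef_pos: [0.599, -0.2957, 0.1845]
tool_rot: [0.004, 0.092, 0.996, -0.001]
contact_force: [-1.5, 1.1, 14.2]
gripper_width: 0.414
grasp_force: 12.2
at [ 0.599  -0.2957  0.1845] toolY 79.39 tilt 0.43 | yaw cmd -8.1 then shift mm [  19.3  326.9 -136.1] n>= 9.0
```

```bash
python3 -m pendant '[[0.035,0,0,0,0],[0.035,0,0,0,0]]'; python3 - <<'E'
from h import *
im,_=snap('scene')
im2,_=snap('top')
a=cv2.resize(im[250:350,200:320],(480,400),interpolation=cv2.INTER_CUBIC)
b=cv2.resize(im2[140:220,350:414],(320,400),interpolation=cv2.INTER_CUBIC)
cv2.imwrite('pics/m3.png',np.hstack([a,b]))
E
```

```text
t: 4.45
eef_pos: [0.5991, -0.2957, 0.1845]
tool_rot: [0.004, 0.092, 0.996, -0.001]
contact_force: [-2.1, 1.4, 14.2]
gripper_width: 0.414
grasp_force: 12.2
```

View pics/m3.png

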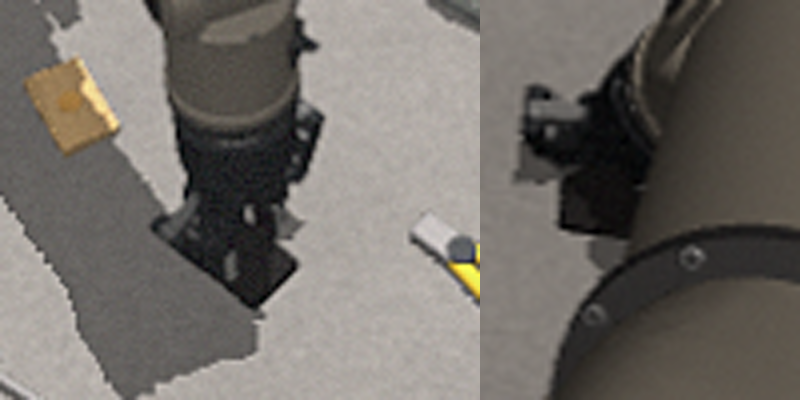

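```bash
python3 -m pendant '[[0.07,0,0,-0.005,0],[0.07,0,0,-0.02,0],[0.07,0,0,-0.02,0],[0.07,0,0,0,0],[0.07,0,0,0,0],[0.07,0,0,0,0]]'; python3 - <<'E'
from h import *
im,_=snap('scene')
im2,_=snap('top')
print(find('scene',im,'tread'),find('top',im2,'tread'))
a=cv2.resize(im[250:350,200:320],(720,600),interpolation=cv2.INTER_CUBIC)
cv2.imwrite('pics/m4.png',a)
E
python3 go.py .596 -.302 .176 79
```

```text
t: 5.05
eef_pos: [0.5972, -0.2945, 0.2254]
tool_rot: [0.001, 0.092, 0.996, 0.0]
contact_force: [0.3, 0.2, -0.5]
gripper_width: 0.82
grasp_force: 0.0
[] [([0.9304, 0.0265], np.float64(0.1), [85.5, 43.9], [257.5, 63.7])]
at [ 0.5969 -0.2943  0.2242] toolY 79.4 tilt 0.06 | yaw cmd 0.4 then shift mm [-0.6 -7.7 48.2] n>= 2.0
```

View pics/m4.png

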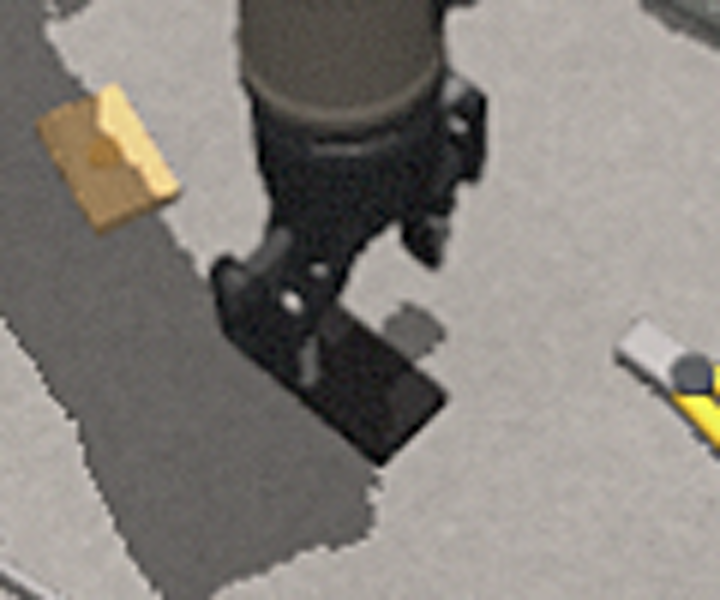

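The reading had been taken while the arm was still swinging, so the fingers were 8 mm off and landed on the tread. I'll add settle rows before reading, then correct.

```bash
python3 -m pendant '[[0.068,0,-0.007,0,0.4],[0.068,0,0,0,0],[0.068,0,0,0,0],[0.068,0,0,0,0],[0.068,0,0,0,0],[0.068,0,0,0,0]]'; python3 go.py .596 -.302 .176 79
```

```text
t: 5.65
eef_pos: [0.5959, -0.3014, 0.2246]
tool_rot: [-0.0, 0.096, 0.995, 0.0]
contact_force: [0.3, 0.4, -0.5]
gripper_width: 0.799
grasp_force: 0.0
at [ 0.5959 -0.3014  0.2246] toolY 78.99 tilt 0.01 | yaw cmd -0.0 then shift mm [-0.2 -0.6 48.5] n>= 2.0
```

```bash
python3 -m pendant '[[0.068,0,-0.0005,0.02,0],[0.068,0,0,0.02,0],[0.068,0,0,0.008,0],[0.068,0,0,0,0],[0.068,0,0,0,0],[0.068,0,0,0,0],[0.035,0,0,0,0],[0.035,0,0,0,0],[0.035,0,0,0,0],[0.035,0,0,0,0],[0.035,0,0,0,0],[0.035,0,0,0,0]]' 40; python3 go.py 0.593 0.032 0.32 87.5
```

```text
t: 6.65
eef_pos: [0.5963, -0.3023, 0.178]
tool_rot: [0.001, 0.096, 0.995, -0.0]
contact_force: [-0.8, 0.9, 5.9]
gripper_width: 0.496
grasp_force: 40.9
at [ 0.5963 -0.3023  0.178 ] toolY 78.98 tilt 0.11 | yaw cmd -8.5 then shift mm [  17.6  333.8 -142.1] n>= 9.0
```

```bash
python3 -m pendant '[[0.035,0,0,-0.02,0],[0.035,0,0,-0.04,0],[0.035,0,0,-0.04,-4.2],[0.035,0,0,-0.04,-4.2],[0.035,0.002,0.03,0,0],[0.035,0.002,0.04,0,0],[0.035,0.002,0.04,0,0],[0.035,0.002,0.04,0,0],[0.035,0.002,0.04,0,0],[0.035,0.002,0.04,0,0],[0.035,0.002,0.04,0,0]]' 60;python3 -m pendant '[[0.035,0.002,0.04,0,0],[0.035,0.002,0.02,0,0],[0.035,0,0,0,0],[0.035,0,0,0,0],[0.035,0,0,0,0],[0.035,0,0,0,0],[0.035,0,0,0,0]]'; python3 go.py 0.593 0.032 0.223 87.5
python3 - <<'E'
from h import *
im,d=snap('scene','scene2'); im2,d2=snap('top','top2')
a=cv2.resize(im[150:270,260:420],(800,600),interpolation=cv2.INTER_CUBIC)
cv2.imwrite('pics/m5.png',a)
o,p,R=pose();print(p)
for k in ['tread_mid']:
  for n,D in(('scene',d),('top',d2)):
    for r in bot.pinpoint(k,n)[:2]: print(n,r,atz(n,r['at'],p[2]-.172))
E
```

```text
t: 7.57
eef_pos: [0.5936, -0.0298, 0.317]
tool_rot: [0.0, 0.023, 1.0, 0.0]
contact_force: [0.8, -0.3, -0.6]
gripper_width: 0.49
grasp_force: 60.9
t: 8.15
eef_pos: [0.5928, 0.0265, 0.3168]
tool_rot: [0.0, 0.024, 1.0, -0.0]
contact_force: [-0.2, -0.7, 0.1]
gripper_width: 0.491
grasp_force: 60.9
at [0.5928 0.0265 0.3168] toolY 87.22 tilt 0.04 | yaw cmd -0.3 then shift mm [ 0.1  5.6 93.8] n>= 3.0
[0.59286902 0.02712328 0.31674643]
scene {'at': [318.7, 201.9], 'score': 0.46} [[0.5914116  0.02505708 0.14474643]]
```

View pics/m5.png

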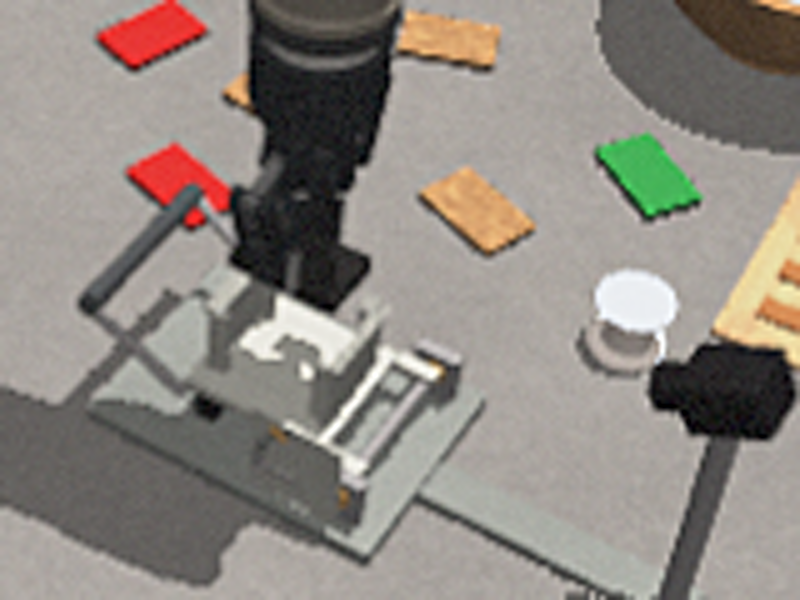

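The tread is held over the pocket at crop (320,270). Before lowering, I'll check the pocket pose by drawing the model over the unobstructed pictures.

```bash
python3 - <<'E'
from h import *
def ov(n,f,c,r,w,h,s,px,py,yaw):
    im=cv2.imread(f);im=cv2.resize(im[r:r+h,c:c+w],(w*s,h*s),interpolation=cv2.INTER_CUBIC)
    Rz=Rn.from_euler('z',yaw,degrees=True)
    def L(pts,col,cl=True):
        P=Rz.apply(np.array(pts,float)/1000)+[px,py,.045]
        q=((proj(n,P)-[c,r]+.5)*s).round().astype(int); cv2.polylines(im,[q.reshape(-1,1,2)],cl,col,1)
    sq=lambda a,b,z:[(a,b,z),(a,-b,z),(-a,-b,z),(-a,b,z)]
    L(sq(37,24,0),(0,0,255));L(sq(37,24,48),(0,255,0));L([(-110,-61,45),(-110,61,45)],(255,0,255),False);L([(-110,-61,38),(-110,61,38)],(255,255,0),False)
    return im
a=ov('top','pics/top0.png',220,135,70,100,6,.593,.032,-2.5)
b=ov('scene','pics/scene0.png',270,185,76,100,5,.593,.032,-2.5)
b=cv2.copyMakeBorder(b,0,100,0,0,0)
cv2.imwrite('pics/m6.png',np.hstack([a,b]))
E
```

```text
(no output)
```

View pics/m6.png

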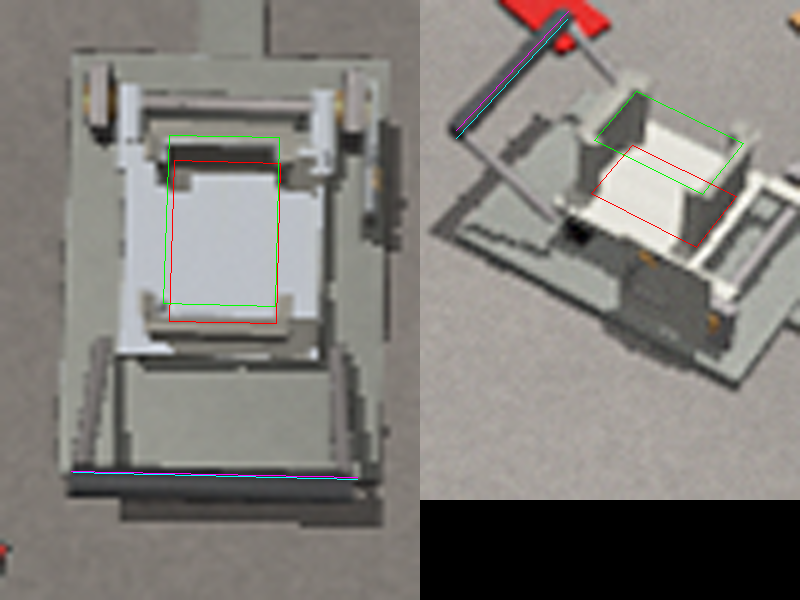

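The overlay agrees in y and yaw. In x the jig sits about 3 mm nearer the robot than my model: top camera −4.6 mm, scene camera −1.5 mm. I'll aim for x=0.590.

```bash
python3 -m pendant '[[0.035,0.003,0.005,0,0],[0.035,0,0,0.02,0],[0.035,0,0,0.02,0],[0.035,0,0,0.01,0],[0.035,0,0,0.01,0],[0.035,0,0,0.01,0],[0.035,0,0,0,0],[0.035,0,0,0,0],[0.035,0,0,0,0]]'; python3 go.py 0.590 0.0315 0.223 87.3
```

```text
t: 9.1
eef_pos: [0.5905, 0.0335, 0.2473]
tool_rot: [0.001, 0.023, 1.0, 0.0]
contact_force: [-0.5, -1.2, -1.2]
gripper_width: 0.491
grasp_force: 60.9
at [0.5905 0.0335 0.2473] toolY 87.38 tilt 0.06 | yaw cmd 0.1 then shift mm [ 0.4 -2.1 24.3] n>= 1.0
```

```bash
python3 -m pendant '[[0.035,0,-0.001,0.01,0],[0.035,0,0,0.01,0],[0.035,0,0,0.004,0],[0.035,0,0,0,0],[0.035,0,0,0,0],[0.035,0,0,0,0]]'; python3 go.py 0.590 0.0315 0.223 87.3
```

```text
t: 9.6
eef_pos: [0.5899, 0.0325, 0.2231]
tool_rot: [-0.0, 0.023, 1.0, 0.0]
contact_force: [-3.0, 0.6, 8.9]
gripper_width: 0.487
grasp_force: 62.1
at [0.5899 0.0325 0.2231] toolY 87.37 tilt 0.03 | yaw cmd 0.1 then shift mm [-0.1 -1.   0.1] n>= 1.0
```

The tread is seated on the floor, with 9 N of contact at the expected height. Release, rise, and go to the nearest cork at (0.616,0.252).

```bash
python3 -m pendant '[[0.056,0,0,-0.001,0],[0.056,0,0,0,0],[0.056,0,0,0,0],[0.056,0,0,0,0],[0.056,0,0,-0.02,0],[0.056,0,0,-0.04,0],[0.056,0,0,-0.04,0],[0.056,0,0,0,0],[0.056,0,0,0,0]]' ; python3 - <<'E'
from h import *
for n in('top','scene'):
    im,d=snap(n,n+'3')
    for r in find(n,im,'cork'): print(n,r)
E
python3 go.py 0.616 0.252 0.25 66.3
```

```text
t: 10.35
eef_pos: [0.591, 0.0326, 0.3261]
tool_rot: [0.003, 0.023, 1.0, 0.001]
contact_force: [-0.1, 0.2, -0.8]
gripper_width: 0.658
grasp_force: 0.0
top ([0.6137, 0.2527], np.float64(156.6), [68.9, 43.0], [178.7, 171.5])
top ([0.521, 0.4014], np.float64(16.6), [68.7, 42.8], [125.2, 205.3])
top ([0.4466, 0.2785], np.float64(171.3), [68.8, 44.0], [168.8, 231.2])
scene ([0.5243, 0.4005], np.float64(16.2), [68.8, 45.2], [349.6, 157.3])
scene ([0.618, 0.251], np.float64(156.9), [69.8, 44.8], [355.3, 191.8])
at [0.5896 0.0327 0.323 ] toolY 87.4 tilt 0.05 | yaw cmd 21.1 then shift mm [ 63.9 211.4  73.1] n>= 6.0
```

```bash
python3 -m pendant '[[0.066,0,0,0,7],[0.066,0,0,0,7],[0.066,0,0,0,6.8],[0.066,0.011,0.035,0.0,0],[0.066,0.011,0.035,0,0],[0.066,0.011,0.035,0.01,0],[0.066,0.011,0.035,0.02,0],[0.066,0.01,0.035,0.02,0],[0.066,0.01,0.036,0.02,0],[0.066,0,0,0,0],[0.066,0,0,0,0],[0.066,0,0,0,0]]' 40;  python3 -m pendant '[[0.066,0,0,0,0],[0.066,0,0,0,0]]';python3 go.py 0.616 0.252 0.176 66.7
```

```text
t: 11.45
eef_pos: [0.6145, 0.2503, 0.2522]
tool_rot: [-0.001, 0.203, 0.979, -0.001]
contact_force: [0.3, -0.2, -0.7]
gripper_width: 0.772
grasp_force: 0.0
t: 11.62
eef_pos: [0.6154, 0.249, 0.2544]
tool_rot: [0.0, 0.204, 0.979, -0.0]
contact_force: [-0.2, 0.3, -0.5]
gripper_width: 0.772
grasp_force: 0.0
at [0.6154 0.249  0.2544] toolY 66.44 tilt 0.04 | yaw cmd -0.3 then shift mm [ 0.7  3.  78.4] n>= 2.0
```

```bash
python3 -m pendant '[[0.066,0.0005,0.0025,0.03,0],[0.066,0,0,0.03,0],[0.066,0,0,0.017,0],[0.066,0,0,0,0],[0.066,0,0,0,0],[0.066,0,0,0,0],[0.035,0,0,0,0],[0.035,0,0,0,0],[0.035,0,0,0,0],[0.035,0,0,0,0],[0.035,0,0,0,0],[0.035,0,0,0,0]]' 40;python3 go.py 0.590 0.0320 0.34 87.3
```

```text
t: 12.62
eef_pos: [0.6171, 0.2524, 0.1805]
tool_rot: [0.002, 0.204, 0.979, 0.001]
contact_force: [-2.9, -3.7, 14.3]
gripper_width: 0.412
grasp_force: 7.3
at [0.6171 0.2524 0.1805] toolY 66.51 tilt 0.22 | yaw cmd -20.8 then shift mm [  16.1 -221.1 -160.1] n>= 7.0
```

The tips swung down onto the cork top: fingertip reach depends on the opening, about 171 mm at 44 mm. I need to grip lower, at TCP ≈0.172.

```bash
python3 -m pendant '[[0.06,0,0,-0.02,0],[0.06,0,0,0,0],[0.06,0,0,0,0],[0.06,0,0,0,0],[0.06,0,0,0,0],[0.06,0,0,0,0]]' 40;python3 go.py 0.616 0.252 0.172 66.7;python3 - <<'E'
from h import *
for n in('top','scene'):
    im,d=snap(n,n+'4')
    for r in find(n,im,'cork'): print(n,r)
E
```

```text
t: 13.12
eef_pos: [0.6152, 0.2534, 0.1964]
tool_rot: [-0.0, 0.203, 0.979, -0.0]
contact_force: [-0.7, -0.1, 0.6]
gripper_width: 0.702
grasp_force: 0.0
at [0.6152 0.2534 0.1964] toolY 66.6 tilt 0.06 | yaw cmd -0.1 then shift mm [-1.3 -1.  24.4] n>= 1.0
top ([0.4466, 0.2785], np.float64(170.5), [68.6, 44.0], [168.8, 231.2])
scene ([0.4507, 0.2778], np.float64(169.9), [70.4, 45.4], [315.5, 169.4])
scene ([0.6261, 0.2626], np.float64(145.6), [66.5, 42.7], [359.0, 190.6])
```

```bash
python3 -m pendant '[[0.06,0,0,-0.03,0],[0.06,0,0,-0.03,0],[0.06,0,-0.04,0,0],[0.06,0,-0.04,0,0],[0.06,0,-0.04,0,0],[0.06,0,-0.04,0,0],[0.06,0,0,0,0],[0.06,0,0,0,0]]' 40;python3 - <<'E'
from h import *
for n in('top','scene'):
    im,d=snap(n,n+'4')
    for r in find(n,im,'cork'): print(n,r)
E
python3 go.py 0.616 0.252 0.172 66.7
```

```text
t: 13.88
eef_pos: [0.5507, 0.1041, 0.2568]
tool_rot: [-0.001, 0.205, 0.979, -0.001]
contact_force: [-2.6, -0.5, -0.3]
gripper_width: 0.702
grasp_force: 0.9
top ([0.5211, 0.4015], np.float64(16.4), [68.7, 42.9], [125.1, 205.2])
scene ([0.5241, 0.4005], np.float64(16.6), [68.5, 45.3], [349.6, 157.3])
scene ([0.6229, 0.2623], np.float64(155.9), [69.7, 44.8], [358.1, 190.3])
at [0.5524 0.1073 0.2571] toolY 66.61 tilt 0.04 | yaw cmd -0.1 then shift mm [ -1.2 158.   85.2] n>= 5.0
```

```bash
python3 -m pendant '[[0.06,0,0,-0.03,0],[0.06,0,0,-0.03,0],[0.06,0,0.04,0,0.8],[0.06,0,0.04,0,0],[0.06,0,0.04,0,0],[0.06,0,0.04,0,0],[0.06,0,0,0,0],[0.06,0,0,0,0],[0.06,0,0,0,0],[0.06,0,0,0,0]]' 40;python3 - <<'E'
from h import *
for n in('top','scene'):
    im,d=snap(n,n+'5')
    for r in find(n,im,'cork'): print(n,r)
im=cv2.imread('pics/top5.png'); cv2.imwrite('pics/m7.png',cv2.resize(im[100:260,100:310],(787,600),interpolation=cv2.INTER_CUBIC))
E
python3 go.py 0.6207 0.2633 0.172 65.8
```

```text
t: 14.82
eef_pos: [0.6171, 0.2522, 0.3169]
tool_rot: [0.0, 0.21, 0.978, -0.0]
contact_force: [-0.6, 0.2, 0.5]
gripper_width: 0.701
grasp_force: 0.0
top ([0.4469, 0.2785], np.float64(171.3), [68.5, 44.0], [168.8, 231.1])
scene ([0.4507, 0.2778], np.float64(169.9), [70.4, 45.4], [315.5, 169.4])
scene ([0.6227, 0.2622], np.float64(155.6), [69.6, 45.5], [358.0, 190.3])
at [0.6172 0.2516 0.3172] toolY 65.69 tilt 0.03 | yaw cmd -0.1 then shift mm [  1.6  12.2 145.2] n>= 4.0
```

View pics/m7.png

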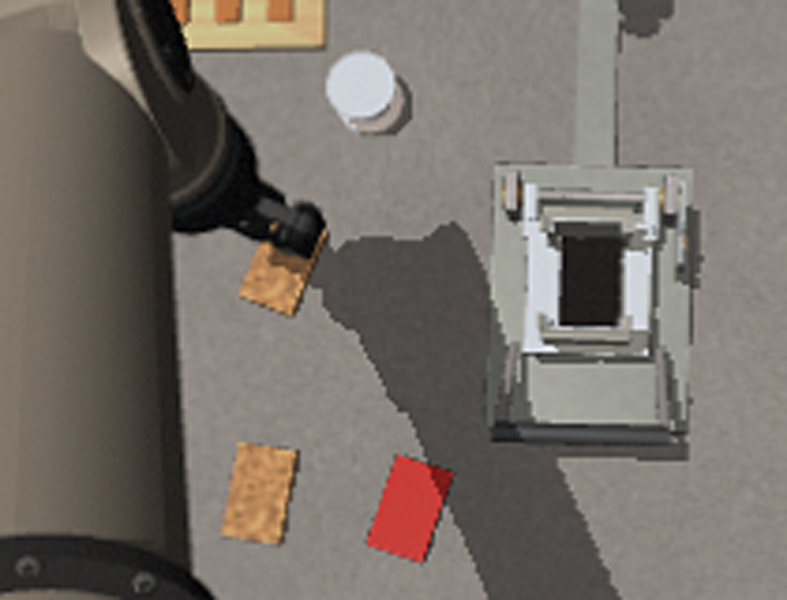

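The tread lies flat in the pocket at crop (592,282), and the cork at (285,275) is in place under the gripper.

```bash
python3 -m pendant '[[0.06,0.0015,0.012,0.04,0],[0.06,0,0,0.04,0],[0.06,0,0,0.02,0],[0.06,0,0,0,0],[0.06,0,0,0,0],[0.06,0,0,0,0],[0.06,0,0,0,0]]' 40;python3 go.py 0.6207 0.2633 0.172 65.8
```

```text
t: 15.5
eef_pos: [0.6218, 0.2641, 0.2198]
tool_rot: [0.002, 0.21, 0.978, 0.001]
contact_force: [-0.7, -0.2, 0.9]
gripper_width: 0.703
grasp_force: 0.0
at [0.6218 0.2641 0.2198] toolY 65.74 tilt 0.23 | yaw cmd -0.1 then shift mm [ 0.8 -1.3 47.8] n>= 2.0
```

```bash
python3 -m pendant '[[0.06,0.0005,-0.001,0.03,0],[0.06,0,0,0.012,0],[0.06,0,0,0.005,0],[0.06,0,0,0,0],[0.06,0,0,0,0],[0.06,0,0,0,0],[0.035,0,0,0,0],[0.035,0,0,0,0],[0.035,0,0,0,0],[0.035,0,0,0,0],[0.035,0,0,0,0],[0.035,0,0,0,0]]' 40;python3 go.py 0.590 0.0320 0.34 87.3
```

```text
t: 16.5
eef_pos: [0.6205, 0.2637, 0.1717]
tool_rot: [0.001, 0.21, 0.978, 0.001]
contact_force: [0.1, -0.5, 7.4]
gripper_width: 0.506
grasp_force: 30.8
at [0.6205 0.2637 0.1717] toolY 65.78 tilt 0.13 | yaw cmd -21.5 then shift mm [  19.3 -232.6 -168.8] n>= 7.0
```

```bash
python3 -m pendant '[[0.035,0,0,-0.02,0],[0.035,0,0,-0.03,0],[0.035,0,0,-0.04,-7],[0.035,0,0,-0.04,-7],[0.035,0,0,-0.038,-7],[0.035,0.0025,-0.033,0,0],[0.035,0.0025,-0.033,0,0],[0.035,0.0025,-0.033,0,0],[0.035,0.0025,-0.033,0,0],[0.035,0.0025,-0.033,0,0],[0.035,0.0025,-0.033,0,0],[0.035,0.003,-0.034,0,0]]' 60;python3 -m pendant '[[0.035,0,0,0,-0.5],[0.035,0,0,0,0],[0.035,0,0,0,0],[0.035,0,0,0,0],[0.035,0,0,0,0]]';python3 go.py 0.590 0.0325 0.2287 87.4
```

```text
t: 17.5
eef_pos: [0.5883, 0.0315, 0.3386]
tool_rot: [0.0, 0.028, 1.0, 0.0]
contact_force: [0.6, -0.2, -0.1]
gripper_width: 0.494
grasp_force: 64.1
t: 17.92
eef_pos: [0.5889, 0.0346, 0.3381]
tool_rot: [-0.0, 0.022, 1.0, 0.0]
contact_force: [-1.0, -0.3, -0.9]
gripper_width: 0.489
grasp_force: 64.1
at [0.5889 0.0346 0.3381] toolY 87.42 tilt 0.03 | yaw cmd 0.0 then shift mm [ -1.2  -2.1 109.4] n>= 3.0
```

```bash
python3 -m pendant '[[0.035,-0.001,-0.001,0.03,0],[0.035,0,0,0.03,0],[0.035,0,0,0.01,0],[0.035,0,0,0.01,0],[0.035,0,0,0,0],[0.035,0,0,0,0],[0.035,0,0,0,0],[0.035,0,0,0,0]]';python3 go.py 0.590 0.0325 0.2287 87.4
```

```text
t: 18.58
eef_pos: [0.59, 0.0323, 0.2587]
tool_rot: [0.0, 0.023, 1.0, 0.0]
contact_force: [0.1, 0.4, 0.2]
gripper_width: 0.492
grasp_force: 65.7
at [0.59   0.0323 0.2587] toolY 87.32 tilt 0.04 | yaw cmd -0.1 then shift mm [ 0.   0.2 30. ] n>= 1.0
```

```bash
python3 -m pendant '[[0.035,0,0,0.01,0],[0.035,0,0,0.01,0],[0.035,0,0,0.006,0],[0.035,0,0,0.004,0],[0.035,0,0,0,0],[0.035,0,0,0,0],[0.035,0,0,0,0]]';python3 go.py 0.590 0.0325 0.2287 87.4
```

```text
t: 19.17
eef_pos: [0.5901, 0.0321, 0.2283]
tool_rot: [0.0, 0.024, 1.0, 0.0]
contact_force: [-1.5, 0.8, 6.4]
gripper_width: 0.493
grasp_force: 70.8
at [0.5901 0.0321 0.2283] toolY 87.3 tilt 0.05 | yaw cmd -0.1 then shift mm [ 0.1  0.4 -0.4] n>= 1.0
```

Seated, with 6 N of contact at the expected height. Release, rise, and look at the next cork.

```bash
python3 -m pendant '[[0.056,0,0,0,0],[0.056,0,0,0,0],[0.056,0,0,0,0],[0.056,0,0,0,0],[0.056,0,0,-0.03,0],[0.056,0,0,-0.04,0],[0.056,0,0,-0.03,0],[0.056,0,0,0,0],[0.056,0,0,0,0]]' ; python3 - <<'E'
from h import *
for n in('top','scene'):
    im,d=snap(n,n+'6')
    for r in find(n,im,'cork'): print(n,r)
E
python3 go.py 0.449 0.278 0.25 80.6
```

```text
t: 19.92
eef_pos: [0.5903, 0.0318, 0.3299]
tool_rot: [0.002, 0.024, 1.0, 0.0]
contact_force: [-0.1, -0.2, -0.1]
gripper_width: 0.656
grasp_force: 0.0
top ([0.521, 0.4015], np.float64(16.0), [68.9, 43.0], [125.1, 205.3])
top ([0.4467, 0.2785], np.float64(171.3), [68.7, 44.0], [168.8, 231.2])
scene ([0.5242, 0.4002], np.float64(18.4), [69.0, 45.2], [349.6, 157.4])
scene ([0.563, 0.0767], np.float64(168.5), [63.8, 47.4], [315.9, 218.3])
at [0.5892 0.0319 0.3273] toolY 87.29 tilt 0.08 | yaw cmd 6.7 then shift mm [178.4 219.9  77.6] n>= 8.0
```

```bash
python3 -m pendant '[[0.06,0,0,0,6.7],[0.06,0.022,0.0275,0,0],[0.06,0.022,0.0275,0,0],[0.06,0.022,0.0275,0,0],[0.06,0.022,0.0275,0,0],[0.06,0.022,0.0275,0.02,0],[0.06,0.022,0.0275,0.02,0],[0.06,0.022,0.0275,0.02,0],[0.06,0.0225,0.0275,0.02,0],[0.06,0,0,0.02,0],[0.06,0,0,0,0],[0.06,0,0,0,0]]' 40;  python3 -m pendant '[[0.06,0,0,0,0],[0.06,0,0,0,0],[0.06,0,0,0,0]]';python3 go.py 0.449 0.278 0.172 80.6
```

```text
t: 21.02
eef_pos: [0.4508, 0.277, 0.2264]
tool_rot: [-0.002, 0.082, 0.997, -0.002]
contact_force: [0.4, -1.3, -0.4]
gripper_width: 0.706
grasp_force: 0.0
t: 21.27
eef_pos: [0.4526, 0.2769, 0.2292]
tool_rot: [0.001, 0.083, 0.997, 0.0]
contact_force: [-0.8, 0.3, -0.1]
gripper_width: 0.706
grasp_force: 0.0
at [0.4526 0.2769 0.2292] toolY 80.45 tilt 0.1 | yaw cmd -0.1 then shift mm [ 3.8  0.5 57.2] n>= 2.0
```

```bash
python3 -m pendant '[[0.06,0.0035,0.0005,0.03,0],[0.06,0,0,0.02,0],[0.06,0,0,0.0065,0],[0.06,0,0,0,0],[0.06,0,0,0,0],[0.06,0,0,0,0],[0.035,0,0,0,0],[0.035,0,0,0,0],[0.035,0,0,0,0],[0.035,0,0,0,0],[0.035,0,0,0,0],[0.035,0,0,0,0]]' 40;python3 go.py 0.590 0.0323 0.34 87.4
```

```text
t: 22.27
eef_pos: [0.4488, 0.2791, 0.1731]
tool_rot: [0.001, 0.082, 0.997, 0.001]
contact_force: [-0.6, -0.9, 6.0]
gripper_width: 0.495
grasp_force: 40.1
at [0.4488 0.2791 0.1731] toolY 80.57 tilt 0.12 | yaw cmd -6.8 then shift mm [-152.5 -239.9 -167.1] n>= 8.0
```

```bash
python3 -m pendant '[[0.035,0,0,-0.02,0],[0.035,0,0,-0.03,0],[0.035,0,0,-0.04,-6.8],[0.035,0,0,-0.04,0],[0.035,0,0,-0.036,0],[0.035,-0.0218,-0.0342,0,0],[0.035,-0.0218,-0.0342,0,0],[0.035,-0.0218,-0.0342,0,0],[0.035,-0.0218,-0.0342,0,0],[0.035,-0.0218,-0.0342,0,0],[0.035,-0.0218,-0.0342,0,0],[0.035,-0.0218,-0.0342,0,0]]' 60;python3 -m pendant '[[0.035,0,0,0,0],[0.035,0,0,0,0],[0.035,0,0,0,0],[0.035,0,0,0,0],[0.035,0,0,0,0],[0.035,0,0,0,0]]';python3 go.py 0.590 0.0323 0.2381 87.4
```

```text
t: 23.27
eef_pos: [0.5903, 0.0309, 0.3386]
tool_rot: [0.001, 0.023, 1.0, 0.0]
contact_force: [0.5, 0.5, -0.2]
gripper_width: 0.492
grasp_force: 61.3
t: 23.77
eef_pos: [0.5894, 0.0343, 0.3378]
tool_rot: [-0.0, 0.022, 1.0, 0.0]
contact_force: [-0.0, -0.2, 0.2]
gripper_width: 0.488
grasp_force: 61.3
at [0.5894 0.0343 0.3378] toolY 87.53 tilt 0.04 | yaw cmd 0.1 then shift mm [-0.8 -2.  99.7] n>= 3.0
```

```bash
python3 -m pendant '[[0.035,-0.0005,-0.0015,0.03,0],[0.035,0,0,0.03,0],[0.035,0,0,0.01,0],[0.035,0,0,0,0],[0.035,0,0,0,0],[0.035,0,0,0,0],[0.035,0,0,0,0]]';python3 go.py 0.590 0.0323 0.2381 87.4
```

```text
t: 24.35
eef_pos: [0.5908, 0.0312, 0.2692]
tool_rot: [0.001, 0.023, 1.0, 0.0]
contact_force: [-0.5, -0.6, -0.1]
gripper_width: 0.496
grasp_force: 62.1
at [0.5908 0.0312 0.2692] toolY 87.39 tilt 0.13 | yaw cmd -0.0 then shift mm [ 0.9  1.  31.1] n>= 1.0
```

```bash
python3 -m pendant '[[0.035,0.0005,0.0005,0.01,0],[0.035,0,0,0.01,0],[0.035,0,0,0.007,0],[0.035,0,0,0.004,0],[0.035,0,0,0,0],[0.035,0,0,0,0],[0.035,0,0,0,0]]';python3 go.py 0.590 0.0323 0.2381 87.4
```

```text
t: 24.93
eef_pos: [0.5897, 0.0321, 0.2378]
tool_rot: [-0.0, 0.023, 1.0, 0.001]
contact_force: [-6.1, 0.8, 14.7]
gripper_width: 0.487
grasp_force: 66.7
at [0.5897 0.0321 0.2378] toolY 87.4 tilt 0.08 | yaw cmd -0.0 then shift mm [-0.3  0.2 -0.3] n>= 1.0
```

Seated at the expected height. Next, the third cork.

```bash
python3 -m pendant '[[0.056,0,0,0,0],[0.056,0,0,0,0],[0.056,0,0,0,0],[0.056,0,0,0,0],[0.056,0,0,-0.03,0],[0.056,0,0,-0.04,0],[0.056,0,0,-0.03,0],[0.056,0,0,0,0],[0.056,0,0,0,0]]' ; python3 - <<'E'
from h import *
for n in('top','scene'):
    im,d=snap(n,n+'7')
    for r in find(n,im,'cork'): print(n,r)
E
python3 go.py 0.5235 0.4005 0.25 106.5
```

```text
t: 25.68
eef_pos: [0.5904, 0.0316, 0.3385]
tool_rot: [0.002, 0.023, 1.0, 0.0]
contact_force: [0.2, 1.3, -1.6]
gripper_width: 0.66
grasp_force: 0.0
top ([0.5208, 0.4014], np.float64(15.8), [69.1, 42.9], [125.2, 205.3])
scene ([0.5242, 0.4006], np.float64(16.0), [68.5, 45.1], [349.6, 157.3])
scene ([0.5609, 0.0822], np.float64(170.1), [65.5, 51.5], [316.2, 216.9])
at [0.5893 0.0318 0.3358] toolY 87.39 tilt 0.08 | yaw cmd -19.1 then shift mm [-41.8 372.2  85.7] n>= 10.0
```

```bash
python3 -m pendant '[[0.06,0,0,0,-6.3],[0.06,0,0,0,-6.3],[0.06,0,0,0,-6.3],[0.06,-0.0042,0.0372,0,0],[0.06,-0.0042,0.0372,0,0],[0.06,-0.0042,0.0372,0,0],[0.06,-0.0042,0.0372,0,0],[0.06,-0.0042,0.0372,0.0,0],[0.06,-0.0042,0.0372,0.02,0],[0.06,-0.0042,0.0372,0.02,0],[0.06,-0.0042,0.0372,0.02,0],[0.06,-0.0042,0.0372,0.02,0]]' 40;  python3 -m pendant '[[0.06,-0.0042,0.0372,0.02,0],[0.06,0,0,0,0],[0.06,0,0,0,0],[0.06,0,0,0,0],[0.06,0,0,0,0],[0.06,0,0,0,0]]';python3 go.py 0.523 0.4005 0.172 106.2
```

```text
t: 26.78
eef_pos: [0.5314, 0.3623, 0.2553]
tool_rot: [-0.001, -0.142, 0.99, -0.001]
contact_force: [0.7, -0.6, 0.6]
gripper_width: 0.703
grasp_force: 0.0
t: 27.28
eef_pos: [0.5272, 0.3955, 0.2388]
tool_rot: [0.0, -0.14, 0.99, -0.0]
contact_force: [0.7, -0.7, 0.1]
gripper_width: 0.7
grasp_force: 0.0
at [0.5272 0.3955 0.2388] toolY 106.14 tilt 0.05 | yaw cmd -0.1 then shift mm [ 2.7  6.1 66.8] n>= 2.0
```

```bash
python3 -m pendant '[[0.06,0.002,0.005,0.03,0],[0.06,0,0,0.03,0],[0.06,0,0,0.0065,0],[0.06,0,0,0,0],[0.06,0,0,0,0],[0.06,0,0,0,0],[0.035,0,0,0,0],[0.035,0,0,0,0],[0.035,0,0,0,0],[0.035,0,0,0,0],[0.035,0,0,0,0],[0.035,0,0,0,0]]' 40;python3 go.py 0.5895 0.0323 0.34 87.4
```

```text
t: 28.28
eef_pos: [0.5237, 0.4017, 0.1739]
tool_rot: [0.001, -0.141, 0.99, 0.001]
contact_force: [0.3, -1.1, 6.8]
gripper_width: 0.5
grasp_force: 40.6
at [0.5237 0.4017 0.1739] toolY 106.27 tilt 0.15 | yaw cmd 18.9 then shift mm [ -82.8 -365.9 -166.3] n>= 10.0
```

```bash
python3 -m pendant '[[0.035,0,0,-0.02,0],[0.035,0,0,-0.03,0],[0.035,0,0,-0.04,6.3],[0.035,0,0,-0.04,6.3],[0.035,0,0,-0.036,6.3],[0.035,-0.0083,-0.0366,0,0],[0.035,-0.0083,-0.0366,0,0],[0.035,-0.0083,-0.0366,0,0],[0.035,-0.0083,-0.0366,0,0],[0.035,-0.0083,-0.0366,0,0],[0.035,-0.0083,-0.0366,0,0],[0.035,-0.0083,-0.0366,0,0]]' 60;python3 -m pendant '[[0.035,-0.0083,-0.0366,0,0],[0.035,-0.0083,-0.0366,0,0],[0.035,-0.0083,-0.0366,0,0],[0.035,0,0,0,0],[0.035,0,0,0,0],[0.035,0,0,0,0],[0.035,0,0,0,0],[0.035,0,0,0,0],[0.035,0,0,0,0]]';python3 go.py 0.5895 0.0323 0.2469 87.4
```

```text
t: 29.28
eef_pos: [0.5693, 0.141, 0.3388]
tool_rot: [0.0, 0.023, 1.0, 0.0]
contact_force: [0.7, -0.4, 0.8]
gripper_width: 0.49
grasp_force: 60.8
t: 30.03
eef_pos: [0.5891, 0.0336, 0.338]
tool_rot: [-0.0, 0.022, 1.0, 0.0]
contact_force: [1.0, 0.6, -0.6]
gripper_width: 0.491
grasp_force: 60.8
at [0.5891 0.0336 0.338 ] toolY 87.53 tilt 0.03 | yaw cmd 0.1 then shift mm [-0.5 -1.3 91.1] n>= 3.0
```

```bash
python3 -m pendant '[[0.035,-0.0005,-0.001,0.03,0],[0.035,0,0,0.03,0],[0.035,0,0,0,0],[0.035,0,0,0,0],[0.035,0,0,0,0],[0.035,0,0,0,0],[0.035,0,0,0,0]]';python3 go.py 0.5895 0.0323 0.2469 87.4
```

```text
t: 30.62
eef_pos: [0.5904, 0.0312, 0.2797]
tool_rot: [0.001, 0.023, 1.0, 0.0]
contact_force: [0.1, -0.5, -0.3]
gripper_width: 0.488
grasp_force: 61.0
at [0.5904 0.0312 0.2797] toolY 87.39 tilt 0.16 | yaw cmd -0.0 then shift mm [ 1.   1.1 32.8] n>= 1.0
```

```bash
python3 -m pendant '[[0.035,0.0005,0.0005,0.01,0],[0.035,0,0,0.01,0],[0.035,0,0,0.008,0],[0.035,0,0,0.004,0],[0.035,0,0,0,0],[0.035,0,0,0,0],[0.035,0,0,0,0]]';python3 go.py 0.590 0.0323 0.2469 87.4
```

```text
t: 31.2
eef_pos: [0.5894, 0.0319, 0.2469]
tool_rot: [-0.0, 0.023, 1.0, 0.001]
contact_force: [-4.1, 2.3, 15.7]
gripper_width: 0.49
grasp_force: 62.7
at [0.5894 0.0319 0.2469] toolY 87.41 tilt 0.07 | yaw cmd 0.0 then shift mm [-0.6  0.4  0. ] n>= 1.0
```

```bash
python3 -m pendant '[[0.056,0,0,0,0],[0.056,0,0,0,0],[0.056,0,0,0,0],[0.056,0,0,0,0],[0.056,0,0,-0.03,0],[0.056,0,0,-0.04,0],[0.056,0,0,-0.04,0],[0.056,0.04,0,0,0],[0.056,0.04,0,0,0],[0.056,0.03,0,0,0],[0.056,0,0,0,0],[0.056,0,0,0,0]]' ; python3 -m pendant '[[0.045,0,0,0,7],[0.045,0,0,0,7],[0.045,0,0,0,7],[0.045,0,0,0,7],[0.045,0,0,0,7],[0.045,0,0,0,7],[0.045,0,0,0,7],[0.045,0,0,0,7],[0.045,0,0,0,7],[0.045,0,0,0,7],[0.045,0,0,0,7],[0.045,0,0,0,7]]'; python3 -m pendant '[[0.045,0,0,0,6],[0.045,0,0,0,0],[0.045,0,0,0,0],[0.045,0,0,0,0],[0.045,0,0,0,0]]'; python3 go.py 0.479 0.037 0.238 -2.6; python3 - <<'E'
from h import *
im,_=snap('scene','scene8');im2,_=snap('top','top8')
print(pose()[0]['q'].round(2))
for n,i in(('top',im2),('scene',im)): print(find(n,i,'cork'),find(n,i,'top'))
a=cv2.resize(im[160:260,260:380],(480,400),interpolation=cv2.INTER_CUBIC)
b=cv2.resize(im2[140:240,220:300],(320,400),interpolation=cv2.INTER_CUBIC)
cv2.imwrite('pics/m8.png',np.hstack([a,b]))
E
```

```text
t: 32.2
eef_pos: [0.4779, 0.0365, 0.356]
tool_rot: [-0.0, 0.023, 1.0, 0.0]
contact_force: [1.0, -0.2, 1.4]
gripper_width: 0.653
grasp_force: 0.0
t: 33.2
eef_pos: [0.4806, 0.0366, 0.3561]
tool_rot: [0.001, 0.688, 0.726, 0.0]
contact_force: [0.4, -1.1, -0.8]
gripper_width: 0.528
grasp_force: 0.0
t: 33.62
eef_pos: [0.4796, 0.0365, 0.356]
tool_rot: [0.0, 0.722, 0.692, 0.0]
contact_force: [-0.3, -0.1, -0.2]
gripper_width: 0.527
grasp_force: 0.0
at [0.4796 0.0365 0.356 ] toolY -2.5 tilt 0.02 | yaw cmd 0.1 then shift mm [  0.5  -0.7 118. ] n>= 3.0
[-0.74  0.24  0.63  2.09 -0.19  0.86 -0.05]
[] [([0.7529, -0.6032], np.float64(174.0), [71.6, 36.3], [472.6, 120.4]), ([0.4285, -0.2634], np.float64(152.7), [70.1, 44.2], [364.8, 233.6])]
[] [([0.5624, 0.0911], np.float64(2.6), [72.4, 45.8], [318.0, 214.9]), ([0.4311, -0.2629], np.float64(151.8), [72.4, 44.8], [217.3, 275.5])]
```

View pics/m8.png

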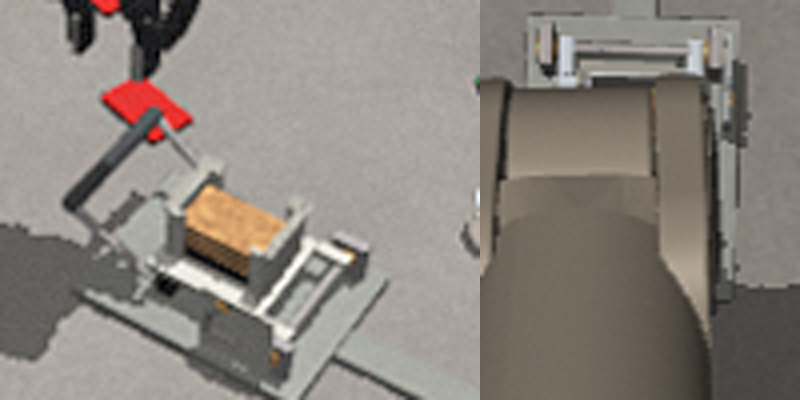

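The stack sits square in the pocket at crop (235,230). Now I'll grip the bar.

```bash
python3 -m pendant '[[0.045,0,0,0.035,0],[0.045,0,0,0.035,0],[0.045,0,0,0.02,0],[0.045,0,0,0.015,0],[0.045,0,0,0.012,0],[0.045,0,0,0,0],[0.045,0,0,0,0],[0.005,0,0,0,0],[0.005,0,0,0,0],[0.005,0,0,0,0],[0.005,0,0,0,0],[0.005,0,0,0,0]]' 50; python3 -m pendant '[[0.005,0,0,0,0],[0.005,0,0,0,0]]'; python3 go.py 0.479 0.037 0.238 -2.6
```

```text
t: 34.72
eef_pos: [0.4795, 0.0366, 0.24]
tool_rot: [0.0, 0.723, 0.691, 0.001]
contact_force: [-1.6, -0.3, 5.5]
gripper_width: 0.141
grasp_force: 48.6
t: 34.88
eef_pos: [0.4795, 0.0366, 0.24]
tool_rot: [0.0, 0.723, 0.691, 0.001]
contact_force: [-1.3, 0.3, 5.0]
gripper_width: 0.142
grasp_force: 48.6
at [0.4795 0.0366 0.24  ] toolY -2.6 tilt 0.08 | yaw cmd -0.0 then shift mm [ 0.4 -0.5  2. ] n>= 1.0
```

```bash
python3 -m pendant '[[0.005,0,0.0010,-0.0052,0],[0.005,0,0.0016,-0.0052,0],[0.005,0,0.0022,-0.0052,0],[0.005,0,0.0031,-0.0075,0],[0.005,0,0.0031,-0.0075,0],[0.005,0,0.0037,-0.0072,0],[0.005,0,0.0037,-0.0072,0],[0.005,0,0.0043,-0.0069,0],[0.005,0,0.0044,-0.0068,0],[0.005,0,0,0,0],[0.005,0,0,0,0],[0.005,0,0,0,0]]' 50; python3 go.py 0.479 0.037 0.238 -2.6
```

```text
t: 35.88
eef_pos: [0.506, 0.0353, 0.2989]
tool_rot: [-0.001, 0.723, 0.691, -0.0]
contact_force: [-6.9, 2.6, 5.8]
gripper_width: 0.142
grasp_force: 50.4
at [0.506  0.0353 0.2989] toolY -2.61 tilt 0.16 | yaw cmd -0.0 then shift mm [  0.4 -26.9  60.9] n>= 2.0
```

```bash
python3 -m pendant '[[0.005,0,0.0049,-0.0064,0],[0.005,0,0.0050,-0.0065,0],[0.005,0,0.0055,-0.006,0],[0.005,0,0.0055,-0.006,0],[0.005,0,0.006,-0.0055,0],[0.005,0,0.006,-0.0055,0],[0.005,0,0.0064,-0.005,0],[0.005,0,0.0065,-0.0049,0],[0.005,0,0,0,0],[0.005,0,0,0,0],[0.005,0,0,0,0]]' 50; python3 - <<'E'
from h import *
o,p,R=pose(); r0=np.array([.4795,.0366,.240]); c=np.cos(np.radians(2.6));d=p-r0; f=(d[0]*c-d[1]*np.sin(np.radians(2.6)))*1e3;u=d[2]*1e3
print(p,f,u,np.degrees(np.arctan2(u+48,180-f))-14.93,np.hypot(u+48,180-f),o['contact_force'],o['grasp_force'])
im,_=snap('scene','scene9');im2,_=snap('top','top9')
a=cv2.resize(im[150:250,270:390],(480,400),interpolation=cv2.INTER_CUBIC)
b=cv2.resize(im2[120:220,220:300],(320,400),interpolation=cv2.INTER_CUBIC)
cv2.imwrite('pics/m9.png',np.hstack([a,b]))
E
```

```text
t: 36.8
eef_pos: [0.5492, 0.0331, 0.3448]
tool_rot: [-0.005, 0.723, 0.691, -0.003]
contact_force: [-22.1, 3.9, 20.8]
gripper_width: 0.144
grasp_force: 50.2
[0.54920814 0.03313294 0.34475212] 69.79365862183809 104.75211713922117 39.26061500533915 188.35776323389038 [-22.10012988   3.94051471  20.78594181] 50.18551826477051
```

View pics/m9.png

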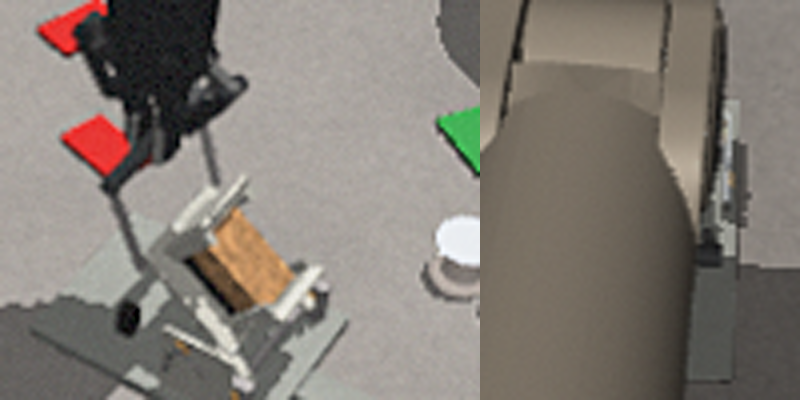

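The jig is tipped, with the stack seated. I'll trim the angle a little, then measure it from the depth of the cork face.

```bash
python3 -m pendant '[[0.005,0,0.0008,-0.0029,0],[0.005,0,0,0,0],[0.005,0,0,0,0],[0.005,0,0,0,0]]' 50; cat > ang.py <<'E'
from h import *
import sys
o,p,R=pose(); r0=np.array([.4795,.0366,.240]); c=np.cos(np.radians(2.6));d=p-r0; f=(d[0]*c-d[1]*np.sin(np.radians(2.6)))*1e3;u=d[2]*1e3
print(p,f,u,np.degrees(np.arctan2(u+48,180-f))-14.93,np.hypot(u+48,180-f),o['contact_force'],o['grasp_force'])
im,D=snap('scene')
m=layermask(im,sys.argv[1]);m[:190]=0;m[250:]=0;m[:,300:][:,70:]=0;m[:,:300]=0
v,w=np.nonzero(m&(D>0));P=world('scene',np.c_[w,v].astype(float),D[v,w])
best=None;rng=np.random.default_rng(0)
for _ in range(500):
    a=P[rng.choice(len(P),3,0)];n=np.cross(a[1]-a[0],a[2]-a[0]);L=np.linalg.norm(n)
    if L<1e-6: continue
    n/=L;n*=np.sign(n[2]) or 1;i=abs((P-a[0])@n)<.0015
    if n[2]>.5 and (best is None or i.sum()>best.sum()): best=i
Q=P[best];n=np.linalg.svd(Q-Q.mean(0))[2][2];n*=np.sign(n[2])
print(len(P),best.sum(),Q.mean(0),n.round(3),'tilt',np.degrees(np.arccos(n[2])),'dir',np.degrees(np.arctan2(n[1],n[0])))
E
python3 ang.py cork
```

```text
t: 37.23
eef_pos: [0.5512, 0.0332, 0.3472]
tool_rot: [-0.003, 0.723, 0.691, -0.002]
contact_force: [-13.8, 2.8, 8.4]
gripper_width: 0.142
grasp_force: 50.1
[0.55116736 0.03323226 0.3471798 ] 71.74635703221904 107.17980058868703 40.17031923161735 189.20787966292647 [-13.82344648   2.75098658   8.4497694 ] 50.08306682109833
315 138 [0.63774541 0.0303587  0.11003735] [ 0.64  -0.019  0.768] tilt 39.811577691593484 dir -1.7089658452710335
```

Both estimates agree on 40°. I'll hold for 2.5 s.

```bash
for i in 1 2; do python3 -m pendant '[[0.005,0,0,0,0],[0.005,0,0,0,0],[0.005,0,0,0,0],[0.005,0,0,0,0],[0.005,0,0,0,0],[0.005,0,0,0,0],[0.005,0,0,0,0],[0.005,0,0,0,0],[0.005,0,0,0,0],[0.005,0,0,0,0],[0.005,0,0,0,0],[0.005,0,0,0,0]]' 50; done;  python3 -m pendant '[[0.005,0,0,0,0],[0.005,0,0,0,0],[0.005,0,0,0,0],[0.005,0,0,0,0],[0.005,0,0,0,0],[0.005,0,0,0,0]]' 50; python3 ang.py cork
```

```text
t: 38.28
eef_pos: [0.5512, 0.0332, 0.3472]
tool_rot: [-0.003, 0.723, 0.691, -0.002]
contact_force: [-13.3, 3.5, 7.9]
gripper_width: 0.14
grasp_force: 50.1
t: 39.28
eef_pos: [0.5512, 0.0332, 0.3472]
tool_rot: [-0.003, 0.723, 0.691, -0.002]
contact_force: [-14.3, 2.8, 6.8]
gripper_width: 0.134
grasp_force: 50.1
t: 39.78
eef_pos: [0.5512, 0.0332, 0.3472]
tool_rot: [-0.003, 0.723, 0.691, -0.002]
contact_force: [-12.8, 2.8, 8.0]
gripper_width: 0.141
grasp_force: 50.1
[0.55117755 0.03322055 0.3471859 ] 71.75706501862204 107.1859033501814 40.174036011485335 189.20675879046885 [-12.78655571   2.80688161   7.97421961] 50.10359823703766
317 156 [0.63584369 0.02970508 0.11200188] [ 0.616 -0.005  0.788] tilt 38.005105940302215 dir -0.44078608133272307
```

```bash
python3 -m pendant '[[0.005,0,-0.0063,0.0053,0],[0.005,0,-0.0063,0.0052,0],[0.005,0,-0.006,0.0055,0],[0.005,0,-0.006,0.0056,0],[0.005,0,-0.0055,0.0061,0],[0.005,0,-0.0055,0.0062,0],[0.005,0,-0.0049,0.0067,0],[0.005,0,-0.0048,0.0067,0],[0.005,0,0,0,0],[0.005,0,0,0,0]]' 50; python3 -m pendant '[[0.005,0,-0.0044,0.0069,0],[0.005,0,-0.0043,0.0069,0],[0.005,0,-0.0037,0.0072,0],[0.005,0,-0.0037,0.0073,0],[0.005,0,-0.0031,0.0076,0],[0.005,0,-0.003,0.0077,0],[0.005,0,-0.0022,0.0055,0],[0.005,0,-0.0015,0.0055,0],[0.005,0,-0.001,0.0055,0],[0.005,0,0,0.002,0],[0.005,0,0,0,0],[0.005,0,0,0,0]]' 50; python3 ang.py cork
```

```text
t: 40.67
eef_pos: [0.5065, 0.0353, 0.2996]
tool_rot: [-0.002, 0.723, 0.691, -0.001]
contact_force: [-9.0, 3.1, 1.6]
gripper_width: 0.142
grasp_force: 51.9
t: 41.67
eef_pos: [0.4803, 0.0363, 0.2388]
tool_rot: [-0.002, 0.723, 0.691, -0.0]
contact_force: [-12.6, 3.1, 20.6]
gripper_width: 0.14
grasp_force: 58.5
[0.4802597  0.03628008 0.23877539] 0.7734264391150851 -1.2246071116733537 -0.30294996392516715 185.22986273879437 [-12.63200804   3.10000191  20.59310685] 58.503066301345825
286 126 [0.58753477 0.03217452 0.07912299] [ 0.009 -0.047  0.999] tilt 2.7530976112135637 dir -78.80433707682315
```

```bash
python3 -m pendant '[[0.045,0,0,0,0],[0.045,0,0,0,0],[0.045,0,0,0,0],[0.045,0,0,0,0],[0.045,0,0,-0.02,0],[0.045,0,0,-0.035,0],[0.045,0,0,-0.04,0],[0.06,0,0,-0.03,-7],[0.06,0,0,0,-7],[0.06,0,0,0,-7],[0.06,0,0,0,-7],[0.06,0,0,0,-7]]' 40;  python3 -m pendant '[[0.06,0,0,0,-7],[0.06,0,0,0,-7],[0.06,0,0,0,-7],[0.06,0,0,0,-7],[0.06,0,0,0,-2],[0.06,0,0,0,0],[0.06,0,0,0,0],[0.06,0,0,0,0]]'; python3 - <<'E'
from h import *
for n in('top','scene'):
    im,d=snap(n,n+'10')
    for r in find(n,im,'top'): print(n,r)
im=cv2.imread('pics/scene10.png');b=cv2.imread('pics/scene8.png')
print('bar diff',np.abs(im[190:245,290:350].astype(int)-b[190:245,290:350]).mean())
E
python3 go.py 0.430 -0.263 0.25 62.4
```

```text
t: 42.72
eef_pos: [0.4811, 0.0364, 0.3626]
tool_rot: [0.001, 0.479, 0.878, 0.0]
contact_force: [-0.1, -0.7, -0.3]
gripper_width: 0.702
grasp_force: 0.0
t: 43.38
eef_pos: [0.481, 0.0364, 0.3621]
tool_rot: [0.0, 0.239, 0.971, -0.0]
contact_force: [0.6, 0.3, -0.8]
gripper_width: 0.703
grasp_force: 0.0
top ([0.4285, -0.2635], np.float64(153.0), [70.1, 44.0], [364.8, 233.6])
scene ([0.5628, 0.0896], np.float64(179.4), [66.3, 45.9], [317.9, 215.3])
scene ([0.4312, -0.263], np.float64(152.0), [72.2, 44.9], [217.3, 275.6])
scene ([0.6802, -0.5478], np.float64(32.4), [73.7, 42.6], [228.9, 410.6])
bar diff 4.545454545454546
at [0.4809 0.0365 0.3621] toolY 62.33 tilt 0.01 | yaw cmd -0.1 then shift mm [ -93.6 -289.   112.1] n>= 8.0
```

```bash
python3 -m pendant '[[0.06,-0.0117,-0.0362,0,0],[0.06,-0.0117,-0.0362,0,0],[0.06,-0.0117,-0.0362,0,0],[0.06,-0.0117,-0.0362,0,0],[0.06,-0.0117,-0.0362,0,0],[0.06,-0.0117,-0.0362,0,0],[0.06,-0.0117,-0.0362,0.02,0],[0.06,-0.0117,-0.0362,0.02,0],[0.06,0,0,0.03,0],[0.06,0,0,0.04,0],[0.06,0,0,0.02,0],[0.06,0,0,0,0]]' 40;  python3 -m pendant '[[0.06,0,0,0,0],[0.06,0,0,0,0],[0.06,0,0,0,0],[0.06,0,0,0,0]]';python3 go.py 0.430 -0.2635 0.173 62.5
```

```text
t: 44.48
eef_pos: [0.4283, -0.2604, 0.2295]
tool_rot: [-0.004, 0.239, 0.971, 0.0]
contact_force: [-0.5, 0.3, -0.5]
gripper_width: 0.704
grasp_force: 0.0
t: 44.82
eef_pos: [0.4306, -0.2614, 0.2348]
tool_rot: [0.002, 0.238, 0.971, -0.0]
contact_force: [0.3, -0.5, 0.2]
gripper_width: 0.699
grasp_force: 0.0
at [ 0.4306 -0.2614  0.2348] toolY 62.41 tilt 0.18 | yaw cmd -0.1 then shift mm [-0.2 -2.2 61.8] n>= 2.0
```

```bash
python3 -m pendant '[[0.06,0,-0.0015,0.03,0],[0.06,0,0,0.025,0],[0.06,0,0,0.005,0],[0.06,0,0,0,0],[0.06,0,0,0,0],[0.06,0,0,0,0],[0.035,0,0,0,0],[0.035,0,0,0,0],[0.035,0,0,0,0],[0.035,0,0,0,0],[0.035,0,0,0,0],[0.035,0,0,0,0]]' 40;python3 go.py 0.5893 0.0323 0.35 87.4
```

```text
t: 45.82
eef_pos: [0.4297, -0.2628, 0.1747]
tool_rot: [0.001, 0.239, 0.971, 0.0]
contact_force: [-0.7, 1.0, 8.5]
gripper_width: 0.497
grasp_force: 39.8
at [ 0.4297 -0.2628  0.1747] toolY 62.38 tilt 0.13 | yaw cmd -25.0 then shift mm [-146.4  302.2 -174.8] n>= 10.0
```

```bash
python3 -m pendant '[[0.035,0,0,-0.02,0],[0.035,0,0,-0.03,0],[0.035,0,0,-0.04,-6.3],[0.035,0,0,-0.04,-6.3],[0.035,0,0,-0.04,-6.3],[0.035,0,0,0,-6.1],[0.035,-0.0146,0.0302,0,0],[0.035,-0.0146,0.0302,0,0],[0.035,-0.0146,0.0302,0,0],[0.035,-0.0146,0.0302,0,0],[0.035,-0.0146,0.0302,0,0],[0.035,-0.0146,0.0302,0,0]]' 60;python3 -m pendant '[[0.035,-0.0146,0.0302,0,0],[0.035,-0.0146,0.0302,0,0],[0.035,-0.0146,0.0302,0,0],[0.035,-0.0146,0.0302,0,0],[0.035,0,0,0,0],[0.035,0,0,0,0],[0.035,0,0,0,0],[0.035,0,0,0,0],[0.035,0,0,0,0],[0.035,0,0,0,0]]';python3 go.py 0.5893 0.0323 0.2557 87.4
```

```text
t: 46.82
eef_pos: [0.5253, -0.0841, 0.3441]
tool_rot: [0.001, 0.023, 1.0, 0.0]
contact_force: [0.7, -0.5, -0.6]
gripper_width: 0.492
grasp_force: 61.7
t: 47.65
eef_pos: [0.5885, 0.0312, 0.3435]
tool_rot: [0.0, 0.024, 1.0, -0.0]
contact_force: [-0.5, -0.2, 0.5]
gripper_width: 0.492
grasp_force: 61.7
at [0.5885 0.0312 0.3435] toolY 87.27 tilt 0.01 | yaw cmd -0.1 then shift mm [-0.8  1.1 87.8] n>= 3.0
```

```bash
python3 -m pendant '[[0.035,0,0.001,0.03,0],[0.035,0,0,0.03,0],[0.035,0,0,0,0],[0.035,0,0,0,0],[0.035,0,0,0,0],[0.035,0,0,0,0],[0.035,0,0,0,0]]';python3 go.py 0.5893 0.0323 0.2557 87.4
```

```text
t: 48.23
eef_pos: [0.5895, 0.0333, 0.285]
tool_rot: [0.001, 0.023, 1.0, 0.0]
contact_force: [0.6, 0.3, -0.3]
gripper_width: 0.492
grasp_force: 61.7
at [0.5895 0.0333 0.285 ] toolY 87.37 tilt 0.16 | yaw cmd -0.0 then shift mm [ 0.3 -1.1 29.3] n>= 1.0
```

```bash
python3 -m pendant '[[0.035,0.0003,-0.0007,0.01,0],[0.035,0,0,0.01,0],[0.035,0,0,0.006,0],[0.035,0,0,0.003,0],[0.035,0,0,0,0],[0.035,0,0,0,0],[0.035,0,0,0,0]]';python3 go.py 0.5893 0.0323 0.2557 87.4
```

```text
t: 48.82
eef_pos: [0.5888, 0.0327, 0.2558]
tool_rot: [0.0, 0.023, 1.0, 0.0]
contact_force: [-4.9, 0.2, 19.4]
gripper_width: 0.493
grasp_force: 63.9
at [0.5888 0.0327 0.2558] toolY 87.38 tilt 0.06 | yaw cmd -0.0 then shift mm [-0.5 -0.4  0.1] n>= 1.0
```

Seated at the expected height. Release and move to the bar.

```bash
python3 -m pendant '[[0.056,0,0,0,0],[0.056,0,0,0,0],[0.056,0,0,0,0],[0.056,0,0,0,0],[0.056,0,0,-0.03,0],[0.056,0,0,-0.04,0],[0.056,0,0,-0.03,0],[0.056,0.04,0,0,0],[0.056,0.04,0,0,0],[0.056,0.03,0,0,0],[0.056,0,0,0,0],[0.056,0,0,0,0]]' ; python3 -m pendant '[[0.045,0,0,0,7],[0.045,0,0,0,7],[0.045,0,0,0,7],[0.045,0,0,0,7],[0.045,0,0,0,7],[0.045,0,0,0,7],[0.045,0,0,0,7],[0.045,0,0,0,7],[0.045,0,0,0,7],[0.045,0,0,0,7],[0.045,0,0,0,7],[0.045,0,0,0,7]]'; python3 -m pendant '[[0.045,0,0,0,6],[0.045,0,0,0,0],[0.045,0,0,0,0],[0.045,0,0,0,0],[0.045,0,0,0,0]]'; python3 go.py 0.4795 0.0366 0.24 -2.6; python3 - <<'E'
from h import *
im,_=snap('scene','scene11')
a=cv2.resize(im[160:260,260:380],(720,600),interpolation=cv2.INTER_CUBIC)
cv2.imwrite('pics/m10.png',a)
E
```

```text
t: 49.82
eef_pos: [0.4772, 0.0379, 0.3541]
tool_rot: [-0.0, 0.022, 1.0, 0.0]
contact_force: [-0.1, 0.0, 0.3]
gripper_width: 0.655
grasp_force: 0.0
t: 50.82
eef_pos: [0.48, 0.038, 0.3543]
tool_rot: [0.001, 0.688, 0.726, 0.0]
contact_force: [-0.4, -0.3, 0.6]
gripper_width: 0.529
grasp_force: 0.0
t: 51.23
eef_pos: [0.479, 0.0379, 0.3543]
tool_rot: [0.0, 0.722, 0.692, 0.0]
contact_force: [0.1, -0.2, 0.5]
gripper_width: 0.528
grasp_force: 0.0
at [0.479  0.0379 0.3543] toolY -2.49 tilt 0.02 | yaw cmd 0.1 then shift mm [ -1.2   0.5 114.3] n>= 3.0
```

View pics/m10.png

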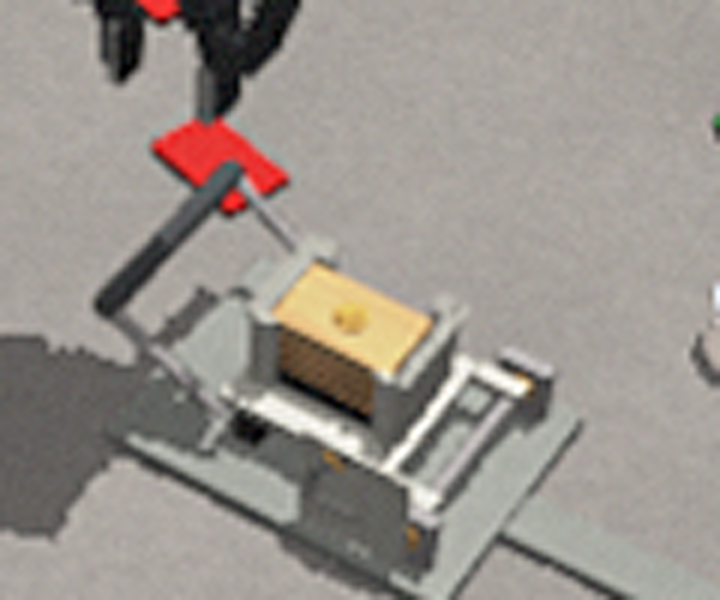

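The plate lies flat with the rivet up at crop (350,318), and the stack is square. Grip the bar again.

```bash
python3 -m pendant '[[0.045,-0.001,0.0005,0.035,0],[0.045,0,0,0.035,0],[0.045,0,0,0.02,0],[0.045,0,0,0.014,0],[0.045,0,0,0.01,0],[0.045,0,0,0,0],[0.045,0,0,0,0],[0.005,0,0,0,0],[0.005,0,0,0,0],[0.005,0,0,0,0],[0.005,0,0,0,0],[0.005,0,0,0,0]]' 50; python3 -m pendant '[[0.005,0,0.0010,-0.0052,0],[0.005,0,0.0016,-0.0052,0],[0.005,0,0.0022,-0.0054,0],[0.005,0,0.0030,-0.0077,0],[0.005,0,0.0031,-0.0077,0],[0.005,0,0.0037,-0.0074,0],[0.005,0,0.0037,-0.0074,0],[0.005,0,0.0043,-0.0069,0],[0.005,0,0.0043,-0.0069,0],[0.005,0,0,0,0],[0.005,0,0,0,0]]' 50; python3 ang.py top
```

```text
t: 52.28
eef_pos: [0.4794, 0.0369, 0.2413]
tool_rot: [0.0, 0.723, 0.691, 0.001]
contact_force: [-2.2, -0.1, 5.6]
gripper_width: 0.146
grasp_force: 48.6
t: 53.2
eef_pos: [0.5061, 0.0356, 0.301]
tool_rot: [-0.0, 0.723, 0.691, 0.0]
contact_force: [-2.0, 2.1, 3.4]
gripper_width: 0.142
grasp_force: 50.5
[0.50609223 0.03561442 0.30097675] 26.609562530335825 60.97675307107164 20.462018362665383 188.1609922833324 [-1.95230886  2.13587103  3.44171655] 50.485063791275024
309 148 [0.61104369 0.03228648 0.11068451] [0.311 0.04  0.95 ] tilt 18.263025097140805 dir 7.353063462538046
```

```bash
python3 -m pendant '[[0.005,0,0.0049,-0.0065,0],[0.005,0,0.0050,-0.0065,0],[0.005,0,0.0055,-0.0061,0],[0.005,0,0.0055,-0.0061,0],[0.005,0,0.006,-0.0056,0],[0.005,0,0.006,-0.0056,0],[0.005,0,0.0064,-0.0051,0],[0.005,0,0.0064,-0.005,0],[0.005,0,0,0,0],[0.005,0,0,0,0],[0.005,0,0,0,0]]' 50; python3 ang.py top
```

```text
t: 54.17
eef_pos: [0.55, 0.0335, 0.3473]
tool_rot: [-0.003, 0.723, 0.691, -0.002]
contact_force: [-14.8, 3.2, 12.9]
gripper_width: 0.142
grasp_force: 49.5
[0.55001242 0.03350632 0.34733089] 70.58017179201708 107.33088713873722 39.90796237118387 190.00100869303725 [-14.79908098   3.19591345  12.94034562] 49.52495634555817
305 157 [0.64113331 0.03052701 0.12000537] [ 0.596 -0.072  0.8  ] tilt 36.89707245147783 dir -6.87627105078094
```

```bash
python3 -m pendant '[[0.005,0,0.001,-0.0015,0],[0.005,0,0,0,0],[0.005,0,0,0,0]]'; python3 ang.py top; for i in 1 2; do python3 -m pendant '[[0.005,0,0,0,0],[0.005,0,0,0,0],[0.005,0,0,0,0],[0.005,0,0,0,0],[0.005,0,0,0,0],[0.005,0,0,0,0],[0.005,0,0,0,0],[0.005,0,0,0,0],[0.005,0,0,0,0],[0.005,0,0,0,0],[0.005,0,0,0,0],[0.005,0,0,0,0]]' 50; done;  python3 -m pendant '[[0.005,0,0,0,0],[0.005,0,0,0,0],[0.005,0,0,0,0],[0.005,0,0,0,0],[0.005,0,0,0,0],[0.005,0,0,0,0],[0.005,0,0,0,0]]' 50; python3 ang.py top
```

```text
t: 54.47
eef_pos: [0.551, 0.0336, 0.3481]
tool_rot: [-0.003, 0.723, 0.691, -0.002]
contact_force: [-11.1, 5.1, 4.6]
gripper_width: 0.14
grasp_force: 49.4
[0.55098406 0.03358818 0.34812785] 71.54709531167929 108.12784982776991 40.28454707761615 190.09981069737196 [-11.10931762   5.10618059   4.58958756] 49.353768825531006
300 148 [0.64259017 0.02993557 0.11986264] [0.658 0.033 0.752] tilt 41.24050907784783 dir 2.869775305848761
t: 55.52
eef_pos: [0.551, 0.0336, 0.3481]
tool_rot: [-0.003, 0.723, 0.691, -0.002]
contact_force: [-11.9, 3.9, 4.0]
gripper_width: 0.139
grasp_force: 49.4
t: 56.52
eef_pos: [0.551, 0.0336, 0.3481]
tool_rot: [-0.003, 0.723, 0.691, -0.002]
contact_force: [-11.7, 4.3, 5.3]
gripper_width: 0.143
grasp_force: 49.4
t: 57.1
eef_pos: [0.551, 0.0336, 0.3481]
tool_rot: [-0.003, 0.723, 0.691, -0.002]
contact_force: [-12.1, 3.3, 5.0]
gripper_width: 0.139
grasp_force: 49.4
[0.5509832  0.03358607 0.34813092] 71.54633277391382 108.13092289364567 40.28488672780207 190.10276962319136 [-12.14648871   3.34222744   4.98181333] 49.35520648956299
301 160 [0.64142861 0.03083387 0.12061579] [ 0.645 -0.034  0.763] tilt 40.230680931565004 dir -3.0487453746528144
```

Held 2.6 s at 40°. Lower it.

```bash
python3 -m pendant '[[0.005,0,-0.0063,0.0053,0],[0.005,0,-0.0063,0.0053,0],[0.005,0,-0.006,0.0056,0],[0.005,0,-0.006,0.0057,0],[0.005,0,-0.0055,0.0062,0],[0.005,0,-0.0055,0.0062,0],[0.005,0,-0.0049,0.0067,0],[0.005,0,-0.0048,0.0067,0],[0.005,0,0,0,0],[0.005,0,0,0,0]]' 50; python3 -m pendant '[[0.005,0,-0.0044,0.0069,0],[0.005,0,-0.0043,0.0069,0],[0.005,0,-0.0037,0.0072,0],[0.005,0,-0.0037,0.0073,0],[0.005,0,-0.0031,0.0076,0],[0.005,0,-0.003,0.0077,0],[0.005,0,-0.0022,0.0055,0],[0.005,0,-0.0015,0.0055,0],[0.005,0,-0.001,0.0055,0],[0.005,0,0,0.002,0],[0.005,0,0,0,0],[0.005,0,0,0,0]]' 50; python3 ang.py top
```

```text
t: 57.98
eef_pos: [0.5063, 0.0356, 0.3005]
tool_rot: [-0.002, 0.723, 0.691, -0.001]
contact_force: [-9.5, 4.0, 1.5]
gripper_width: 0.142
grasp_force: 51.1
t: 58.98
eef_pos: [0.4803, 0.0366, 0.2399]
tool_rot: [-0.002, 0.723, 0.691, -0.0]
contact_force: [-13.1, 3.1, 22.7]
gripper_width: 0.137
grasp_force: 58.3
[0.48025374 0.03656364 0.23987757] 0.7546184442133148 -0.12243073456572051 0.02493101405107012 185.52942744439764 [-13.05393785   3.10640321  22.67127655] 58.25548231601715
271 138 [0.59162985 0.03238259 0.08942416] [-0.009  0.012  1.   ] tilt 0.8479791394671995 dir 126.30305593789403
```

```bash
python3 -m pendant '[[0.045,0,0,0,0],[0.045,0,0,0,0],[0.045,0,0,0,0],[0.045,0,0,0,0],[0.045,0,0,-0.02,0],[0.045,0,0,-0.035,0],[0.045,0,0,-0.04,0],[0.045,0,0,-0.04,0],[0.045,0,0,0,0],[0.045,0,0,0,0],[0.045,0,0,0,0]]'; python3 -m pendant '[[0.045,0.04,0,0,0],[0.045,0.04,0,0,0],[0.045,0.04,0,0,0],[0.045,0.04,0,0,0],[0.045,0.04,0,0,0],[0.045,0.04,0,0,0],[0.045,0,0,0,0],[0.045,0,0,0,0],[0.045,0,0,0,0]]'; python3 ang.py top; python3 - <<'E'
from h import *
im,_=snap('scene','scene12');im2,_=snap('top','top12')
a=cv2.resize(im[160:260,260:380],(480,400),interpolation=cv2.INTER_CUBIC)
b=cv2.resize(im2[140:240,220:300],(320,400),interpolation=cv2.INTER_CUBIC)
cv2.imwrite('pics/m11.png',np.vstack([np.hstack([a,b]),cv2.resize(im2,(800,200))]))
E
```

```text
t: 59.95
eef_pos: [0.4804, 0.0368, 0.3731]
tool_rot: [-0.0, 0.723, 0.691, 0.0]
contact_force: [0.1, -0.1, -0.2]
gripper_width: 0.525
grasp_force: 0.0
t: 60.7
eef_pos: [0.4912, 0.2759, 0.3715]
tool_rot: [0.0, 0.723, 0.691, -0.002]
contact_force: [0.0, -0.2, 0.2]
gripper_width: 0.529
grasp_force: 0.0
[0.49117924 0.27588744 0.37148773] 0.8124247289813362 131.48772734679216 30.11794710707423 253.6218275299336 [ 0.03528476 -0.21241361  0.16705739] 0.0
271 142 [0.59102532 0.03167816 0.08978836] [-0.03   0.032  0.999] tilt 2.5189119143800194 dir 132.95240043989008
```

View pics/m11.png

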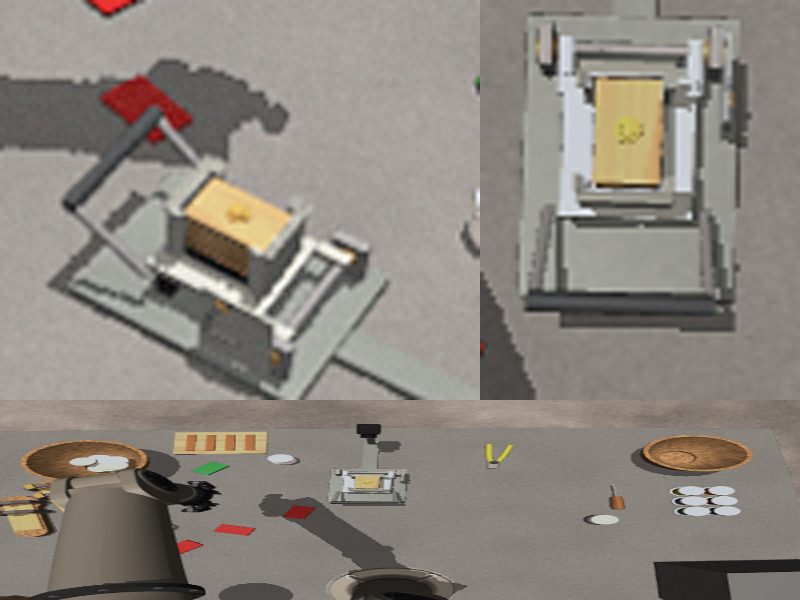

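The jig is level, the stack is square with the rivet up at crop (628,130), and the bystanders are where they were.

```bash
python3 -c "
from station import bot
print(bot.hand_in())"
```

```text
the job is handed in; nothing more can be done
None
```

The sample is built and the job is handed in: tread, three corks and the top plate (rivet up) lie in the pocket, and the jig was tipped to about 40° and held over two seconds before and after the plate went on, then lowered level both times. Early on the fingers came down once on the tread, which did not move, and once on a cork, which slid about 12 mm before I picked it up.

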